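Feed fir-tree cutouts out of the drum one at a time and tray them tip to rail

ROBOT

A 6-joint arm with a two-finger parallel gripper is mounted at the origin on the work surface. World frame = base frame: x ahead of the robot, y to its left, z up, the work surface at z = 0. Lengths are in mm, angles in rad, forces in N, time in s.
With the tool pointing down it reaches from about 300 to 775 mm from the base axis. Payload 14.6 kg.
Tool frame: the origin (TCP) lies between the finger pads; the fingertips stand 25 mm ahead of it and the grasp point (between the pads) lies 6 mm ahead of it; z points along the fingers, y is the line along which they close (so a half turn about z gives the same grasp; the last joint's range is limited). The gripper opens to 94 mm and grips with 3 to 60 N. Pads are 16 mm wide; open, the fingers measure 119 mm over their backs; the gripper's body (75 mm by 177 mm) begins 78 mm behind the grasp point.
Start: joints at [1.078, 0.3, 1.521, -0, 1.321, -0.067], TCP at [227.173, 500.881, 197.346] pointing down, gripper open.
Joint ranges: [-3.03, 3.03], [-0.79, 2.21], [0.23, 2.52], [-1.04, 4.18], [0, 3.07], [-2.55, 2.55]. Speed limits (rad/s): [2.22, 2.22, 2.57, 3.14, 3.14, 3.14].

INTERFACE

Orientations are given as [roll, pitch, yaw] about the fixed x, y, z axes, in that order (R = Rz(yaw) Ry(pitch) Rx(roll)).
In Python, from cell import manip gives the robot as it stands. The module is installed in compiled form; this text tells all that it offers.
- The arm moves only by the tool step_arm, never from a script. Its argument "series" is one flat list of numbers, 5 for each row, row after row: the shift along the world's x, y, z in mm, then the turn about the world's z in rad, then the closure, from 0 (fully open) to 1 (shut). In form: [dx, dy, dz, spin, jaw, dx, dy, dz, spin, jaw, ...]. A call has 1 to 20 rows; each row shifts and turns the commanded pose from where the row before left it; what a row does not reach is not made up. A row lasts 1/8 s, in which the tool goes at most 62.5 mm and 10.7 degrees, less where a joint would pass 70% of its speed; a pose out of reach is approached as far as the arm can. A call is refused whole if a number of a shift passes 62.5 or a number of a turn 0.188, either way. A call with a gripper value outside its range is refused whole. The fingers move at their own pace and stop on an object; "squeeze" is the grip in N (left out, the last holds). Time passes only in rows, so rows that do not move let the fingers close. It gives the time, the measured TCP pose, the force, the opening and the grip force at its end, in the units of the state.
- manip.read_state(): the state, without advancing time (a new reading comes with each control period).
- manip.camera(name): name is "side" or "top"; returns (picture, depth): 480x640x3 uint8, blue, green, red; 480x640 float32, mm along the optical axis (not along the pixel's ray), 0 where there is no reading.
- manip.camera_info(name): a dict with "fovy" (degrees; the focal length in pixels is half the picture's height over the tangent of half this angle, whatever the lens; pixels are square), "cx", "cy" (the principal point, pixels), "k1" (the pictures are not rectified: a ray, as slopes to the right and down, at radius r is drawn at 1 + k1 r^2 times it, then the intrinsics apply), "eye" and "orientation" of the camera in the world. Camera axes: x right, y down, z forward; pixel columns grow to the right and rows downward; lengths in mm; the calibration is good to about 2 mm. A picture is of the moment at which its call begins. camera_info takes no time and is no camera call.
- manip.sign_off(): hands the job in; it is judged then, once.
The state is a dict: "clock": time; "joints": joint angles; "qd": joint speeds; "effort": joint torques, N m; "eef_pos": TCP position; "eef_rot": TCP orientation; "wrist_force": force on the tool from outside, world axes, zero at the start; "moment": the same for the moment, N m; "finger_gap": finger opening in mm; "finger_force": force on a finger pad.
Only numpy, scipy, OpenCV 4.12 (cv2) and the standard library are available. Lean on these libraries where they do the work, as an engineer would, in place of code of your own. Each camera call takes 0.05 s, during which the arm holds its last target. There are 200 camera calls.

TASK

Lift the wooden stop block out from the foot of the ramp and set it aside; then turn the drum by its crank, slowly and never as fast as a turn a second, so that the fir-tree cutouts come out of the side opening one at a time, clearing each from the catch tray before the next comes out. Lay every tree flat in a compartment of its own in the finishing tray, all with their tips pointing to the tray's high rail. When all are in, stand the stop back upright in its outline at the foot of the ramp; leave the glue bottle, the plaque and the sanding block alone.

Things in the scene. Friction and masses are not known exactly. Their poses are not given: they have to be found in the camera images.
- feeder: Fixed plywood drum feeder; origin on the table under the drum's upright axis, z up. Round housing of outer radius 124 mm, open on top, 192 mm above the table, but for a wire guard that turns with the drum and keeps hands out. Low on its own -y side is the opening, 96 mm wide; a slick aluminium ramp comes down out of it, its foot 205 mm from the axis; its side walls (55, then 35 mm high) end at 190 mm; beyond lies the catch tray.
- drum (a joint): Angle of the drum about its axis (rad, grows anticlockwise seen from above, no end stops, turns either way, within 0.12 of 0 at the start). It stays where it is left; turning takes about 2 N at the knob plus 3.4 N for each rad/s. At 0 the crank arm points along the feeder's +x. 6 vanes make 6 bays of 60 degrees (1.047 rad).
- drum_axis (a point): Point on the drum's axis at the level of its floor, 140 mm above the table. Trees lie in separate bays, centres about 82 mm from the axis; the bay over the ramp (feeder's -y side) is empty at the start. A tree falls through when its centre comes within about 45 mm of the ramp's middle line, and slides out of the opening into the catch tray. Axes as the feeder's.
- crank_grip (a point): Centre of the upright round wooden crank knob on top of the drum: 22 mm diameter, 48 mm tall, this point 241 mm above the table and 65 mm from the drum's axis; below it a flat crank arm whose top is 214 mm above the table. The knob spins freely on its pin, so the hand need not turn as it goes round.
- stop_mid (a point): Middle (29 mm above its underside) of the loose wooden stop block, 150 g: a base 64 x 56 x 26 mm (x, y, z) with a grip 30 x 40 mm (x, y) and 32 mm tall on top, 58 mm tall in all. It stands on the catch tray's floor at the foot of the ramp at the start; z up, x across the ramp.
- stop_home (a point): The stop's place: centre of the pencilled outline on the catch tray's floor (4 mm above the table), 245 mm from the drum's axis. Axes as the feeder's.
- catch (a point): Point on the catch tray's flat, smooth laminate floor (4 mm above the table), 295 mm from the drum's axis along the feeder's -y. The tray is 144 mm wide, from 203 to 385 mm from the axis, with rims only 12 mm high above the table; trees come to rest anywhere in it, at times on edge or partly on the ramp's foot or a rim. Axes as the feeder's.
- tray: Fixed wooden finishing tray, origin at its centre on the table. 164 mm along x, 224 mm along y, floor 4 mm above the table; 2 rows of 3 open compartments, each 66 mm (x) by 52 mm (y). Dividers and edges are 12 mm high (those between neighbours along y 24 mm wide), but the rail along the +x side is 30 mm high, 10 mm thick. The trees' tips must point to that rail.
- rail (a point): Middle of the tray's high rail along +x, 77 mm from the tray's centre, 14 mm above the table. Axes as the tray's.
- slot0 (a point): Centre of compartment 0 of the finishing tray (row away from the high rail), at the height of the centre of a tree lying in it (14 mm above the table). Axes as the tray's.
- slot1 (a point): Centre of compartment 1 of the finishing tray (row away from the high rail), at the height of the centre of a tree lying in it (14 mm above the table). Axes as the tray's.
- slot2 (a point): Centre of compartment 2 of the finishing tray (row away from the high rail), at the height of the centre of a tree lying in it (14 mm above the table). Axes as the tray's.
- slot3 (a point): Centre of compartment 3 of the finishing tray (row next to the high rail), at the height of the centre of a tree lying in it (14 mm above the table). Axes as the tray's.
- slot4 (a point): Centre of compartment 4 of the finishing tray (row next to the high rail), at the height of the centre of a tree lying in it (14 mm above the table). Axes as the tray's.
- slot5 (a point): Centre of compartment 5 of the finishing tray (row next to the high rail), at the height of the centre of a tree lying in it (14 mm above the table). Axes as the tray's.
- tree0_mid (a point): Centre of a wooden fir-tree cutout, 25 g: 52 mm long, 20 mm thick, either face may be up. x runs from trunk to tip, z through the thickness. Trunk 12 mm wide from x = -26 to -18 mm, widest tier 38 wide with straight sides from -18 to 2, then 26 wide to 15, tip 13 wide to 26. Best gripped across the widest tier (x = -8). Absent in some runs.
- tree1_mid (a point): Centre of another fir tree, the same as tree0. Absent in some runs.
- tree2_mid (a point): Centre of another fir tree, the same as tree0. Absent in some runs.
- tree3_mid (a point): Centre of another fir tree, the same as tree0. Absent in some runs.
- tree4_mid (a point): Centre of another fir tree, the same as tree0. Absent in some runs.
- glue: Bystander, to be left alone: white glue bottle, 52 mm diameter, 130 mm tall; origin under its centre.
- plaque: Bystander, to be left alone: round wooden plaque, 90 mm diameter, 15 mm thick; origin under its centre.
- sander: Bystander, to be left alone: cork sanding block 100 x 60 x 35 mm; origin under its centre.
Mind the look-alikes: they are no part of the job. What is shaped like the part that bears tree2_mid but turquoise is not meant.

How it is judged (in metres and radians):
On the way, in this order (a step that is already met when the one before it is completed fails the run):
1. the stop block is taken away from the foot of the ramp (horizontal distance between stop_mid and stop_home above 0.1 m), for 0.2 s.
2. every tree lies flat in a compartment of the finishing tray, tip to the high rail, while the stop is still aside ((horizontal distance between tree0_mid and slot0 below 0.016 m or horizontal distance between tree0_mid and slot1 below 0.016 m or horizontal distance between tree0_mid and slot2 below 0.016 m or horizontal distance between tree0_mid and slot3 below 0.016 m or horizontal distance between tree0_mid and slot4 below 0.016 m or horizontal distance between tree0_mid and slot5 below 0.016 m) and height (world z) of each of tree0_mid, tree1_mid, tree2_mid, tree3_mid, tree4_mid below 0.019 m and angle between the x axis of each of tree0_mid, tree1_mid, tree2_mid, tree3_mid, tree4_mid and the x axis of rail, either way round below 0.35 rad and x of rail in the frame of tree0_mid above 0 m and (horizontal distance between tree1_mid and slot0 below 0.016 m or horizontal distance between tree1_mid and slot1 below 0.016 m or horizontal distance between tree1_mid and slot2 below 0.016 m or horizontal distance between tree1_mid and slot3 below 0.016 m or horizontal distance between tree1_mid and slot4 below 0.016 m or horizontal distance between tree1_mid and slot5 below 0.016 m) and x of rail in the frame of tree1_mid above 0 m and (horizontal distance between tree2_mid and slot0 below 0.016 m or horizontal distance between tree2_mid and slot1 below 0.016 m or horizontal distance between tree2_mid and slot2 below 0.016 m or horizontal distance between tree2_mid and slot3 below 0.016 m or horizontal distance between tree2_mid and slot4 below 0.016 m or horizontal distance between tree2_mid and slot5 below 0.016 m) and x of rail in the frame of tree2_mid above 0 m and (horizontal distance between tree3_mid and slot0 below 0.016 m or horizontal distance between tree3_mid and slot1 below 0.016 m or horizontal distance between tree3_mid and slot2 below 0.016 m or horizontal distance between tree3_mid and slot3 below 0.016 m or horizontal distance between tree3_mid and slot4 below 0.016 m or horizontal distance between tree3_mid and slot5 below 0.016 m) and x of rail in the frame of tree3_mid above 0 m and (horizontal distance between tree4_mid and slot0 below 0.016 m or horizontal distance between tree4_mid and slot1 below 0.016 m or horizontal distance between tree4_mid and slot2 below 0.016 m or horizontal distance between tree4_mid and slot3 below 0.016 m or horizontal distance between tree4_mid and slot4 below 0.016 m or horizontal distance between tree4_mid and slot5 below 0.016 m) and x of rail in the frame of tree4_mid above 0 m and horizontal distance between stop_mid and stop_home above 0.03 m), for 0.2 s.
At the end, for the whole second after the job is handed in: Every tree present lies flat in a compartment of its own in the finishing tray (centre within 16 mm of the compartment's centre, pointing to the high rail within 20 degrees), and the stop stands upright on the catch tray's floor within 18 mm of its outline's centre ((horizontal distance between tree0_mid and slot0 below 0.016 m or horizontal distance between tree0_mid and slot1 below 0.016 m or horizontal distance between tree0_mid and slot2 below 0.016 m or horizontal distance between tree0_mid and slot3 below 0.016 m or horizontal distance between tree0_mid and slot4 below 0.016 m or horizontal distance between tree0_mid and slot5 below 0.016 m) and height (world z) of each of tree0_mid, tree1_mid, tree2_mid, tree3_mid, tree4_mid below 0.019 m and angle between the x axis of each of tree0_mid, tree1_mid, tree2_mid, tree3_mid, tree4_mid and the x axis of rail, either way round below 0.35 rad and x of rail in the frame of tree0_mid above 0 m and (horizontal distance between tree1_mid and slot0 below 0.016 m or horizontal distance between tree1_mid and slot1 below 0.016 m or horizontal distance between tree1_mid and slot2 below 0.016 m or horizontal distance between tree1_mid and slot3 below 0.016 m or horizontal distance between tree1_mid and slot4 below 0.016 m or horizontal distance between tree1_mid and slot5 below 0.016 m) and x of rail in the frame of tree1_mid above 0 m and (horizontal distance between tree2_mid and slot0 below 0.016 m or horizontal distance between tree2_mid and slot1 below 0.016 m or horizontal distance between tree2_mid and slot2 below 0.016 m or horizontal distance between tree2_mid and slot3 below 0.016 m or horizontal distance between tree2_mid and slot4 below 0.016 m or horizontal distance between tree2_mid and slot5 below 0.016 m) and x of rail in the frame of tree2_mid above 0 m and (horizontal distance between tree3_mid and slot0 below 0.016 m or horizontal distance between tree3_mid and slot1 below 0.016 m or horizontal distance between tree3_mid and slot2 below 0.016 m or horizontal distance between tree3_mid and slot3 below 0.016 m or horizontal distance between tree3_mid and slot4 below 0.016 m or horizontal distance between tree3_mid and slot5 below 0.016 m) and x of rail in the frame of tree3_mid above 0 m and (horizontal distance between tree4_mid and slot0 below 0.016 m or horizontal distance between tree4_mid and slot1 below 0.016 m or horizontal distance between tree4_mid and slot2 below 0.016 m or horizontal distance between tree4_mid and slot3 below 0.016 m or horizontal distance between tree4_mid and slot4 below 0.016 m or horizontal distance between tree4_mid and slot5 below 0.016 m) and x of rail in the frame of tree4_mid above 0 m and horizontal distance between stop_mid and stop_home below 0.018 m and angle between stop_mid's own z axis and vertical below 0.15 rad and z of stop_mid in the frame of stop_home below 0.034 m); the robot touches nothing.
It fails at once if two trees lie in the catch tray at the same time ((((horizontal distance between tree0_mid and catch below 0.125 m and height (world z) of tree0_mid below 0.045 m) or height (world z) of feeder above 1 m) and ((horizontal distance between tree1_mid and catch below 0.125 m and height (world z) of tree1_mid below 0.045 m) or (horizontal distance between tree2_mid and catch below 0.125 m and height (world z) of tree2_mid below 0.045 m) or (horizontal distance between tree3_mid and catch below 0.125 m and height (world z) of tree3_mid below 0.045 m) or (horizontal distance between tree4_mid and catch below 0.125 m and height (world z) of tree4_mid below 0.045 m) or height (world z) of feeder above 1 m)) or (((horizontal distance between tree1_mid and catch below 0.125 m and height (world z) of tree1_mid below 0.045 m) or height (world z) of feeder above 1 m) and ((horizontal distance between tree2_mid and catch below 0.125 m and height (world z) of tree2_mid below 0.045 m) or (horizontal distance between tree3_mid and catch below 0.125 m and height (world z) of tree3_mid below 0.045 m) or (horizontal distance between tree4_mid and catch below 0.125 m and height (world z) of tree4_mid below 0.045 m) or height (world z) of feeder above 1 m)) or (((horizontal distance between tree2_mid and catch below 0.125 m and height (world z) of tree2_mid below 0.045 m) or height (world z) of feeder above 1 m) and ((horizontal distance between tree3_mid and catch below 0.125 m and height (world z) of tree3_mid below 0.045 m) or (horizontal distance between tree4_mid and catch below 0.125 m and height (world z) of tree4_mid below 0.045 m) or height (world z) of feeder above 1 m)) or (((horizontal distance between tree3_mid and catch below 0.125 m and height (world z) of tree3_mid below 0.045 m) or height (world z) of feeder above 1 m) and ((horizontal distance between tree4_mid and catch below 0.125 m and height (world z) of tree4_mid below 0.045 m) or height (world z) of feeder above 1 m))).
It fails at once if the drum is turned faster than 6.2 rad/s (a turn a second) (velocity of joint drum above 6.2 rad/s or velocity of joint drum below -6.2 rad/s).
It fails at once if a bystander is moved by more than 30 mm (distance of any of glue, plaque, sander from where it was at the start of the episode above 0.03 m).
Of tree0, tree1, tree2, tree3, tree4 only 2 to 4 are there at a start; the rules pass over those that are not, and their reading is None.
At some moment in a run one of stop may be knocked a few centimetres aside while the robot is not near it.
Once in a run the grip may slacken for a moment while it holds something.
It also fails if it takes over 210 s, if anything falls off the work surface, if the arm or the gripper's body presses on something with over 40 N, if the wrist force passes 120 N, or if a joint passes its speed limit or range.

## Working session

There is one attempt and no reset: what is moved stays moved. The work goes in short steps, Python scripts to look and compute and a tool call to move; the robot and the scene stay as the last step left them, time stands still between calls to the robot, and variables do not carry over. Pictures are saved under pics/ and viewed, at most 14 in all, crops included, and the job is handed in when it is done.

Besides the shell and the picture viewer there is one more tool, called as name(argument=value, ...), one argument or row to a line, values as JSON. step_arm: Moves the arm, as the interface text tells. Its arguments: {"type":"object","properties":{"series":{"type":"array"},"squeeze":{"type":"number"}},"required":["series"]}

```bash
mkdir -p pics; cat > h.py <<'E'
import numpy as np, cv2
from scipy.spatial.transform import Rotation as R
from cell import manip
def K(n):
    i=manip.camera_info(n); f=240/np.tan(np.radians(i["fovy"])/2)
    o=np.array(i["orientation"],float)
    M=R.from_euler('xyz',o).as_matrix() if o.size==3 else o.reshape(3,3)
    return i,f,M,np.array(i["eye"],float)
def slopes(n,u,v):
    i,f,M,e=K(n); d=np.stack([(np.asarray(u,float)-i["cx"])/f,(np.asarray(v,float)-i["cy"])/f],-1); s=d.copy()
    for _ in range(20): s=d/(1+i["k1"]*(s**2).sum(-1,keepdims=True))
    return s
def ray(n,u,v):
    i,f,M,e=K(n); s=slopes(n,u,v); return e,np.concatenate([s,np.ones(s.shape[:-1]+(1,))],-1)@M.T
def onplane(n,u,v,z):
    e,d=ray(n,u,v); return e+d*((z-e[2])/d[...,2])[...,None]
def cloud(n,dep):
    v,u=np.mgrid[0:480,0:640]; e,d=ray(n,u,v); P=e+d*dep[...,None]; P[dep<=0]=np.nan; return P
def proj(n,P):
    i,f,M,e=K(n); c=(np.asarray(P,float)-e)@M; s=c[...,:2]/c[...,2:]
    s=s*(1+i["k1"]*(s**2).sum(-1,keepdims=True)); return s*f+[i["cx"],i["cy"]]
E
python3 - <<'E'
from h import *
print(manip.read_state())
for n in("top","side"):
    print(manip.camera_info(n)); p,d=manip.camera(n); cv2.imwrite(f"pics/{n}0.png",p); np.save(f"{n}0.npy",d)
    print(K(n)[2], onplane(n,np.array([0,639,0,639,320]),np.array([0,0,479,479,240]),0.).round())
E
```

```text
{'clock': 0.0, 'joints': array([ 1.07840294e+00,  3.00470577e-01,  1.52158409e+00, -6.07195947e-07,
        1.32071482e+00, -6.66249841e-02]), 'qd': array([ 2.85962543e-04,  9.01188103e-04,  5.50383658e-04, -3.21793640e-04,
       -7.59828743e-05, -3.57388645e-05]), 'effort': array([ 8.91903583e-04, -5.31808662e+01, -3.52730048e+01,  7.08295754e-02,
        2.44613760e-02, -4.78972015e-05]), 'eef_pos': array([227.04503187, 500.64446493, 196.78535585]), 'eef_rot': array([-3.14041839e+00, -7.77620141e-05,  2.71582436e+00]), 'wrist_force': array([-0.12395493, -0.31005919,  0.72246053]), 'moment': array([-0.00340746, -0.08037384, -0.03566777]), 'finger_force': 0.0, 'finger_gap': 94.35786132788559}
{'fovy': 44.65329416560766, 'cx': 312.0048399122072, 'cy': 245.80795137600467, 'k1': -0.0701246645909342, 'eye': array([ 438.28516458,  -16.02827074, 1549.3331682 ]), 'orientation': array([-3.03469578e+00,  2.62058637e-03, -1.55733954e+00])}
[[ 0.01345634 -0.99420571  0.10664869]
 [-0.99990603 -0.0131      0.0040411 ]
 [-0.00262058 -0.10669304 -0.99428855]] [[1310.  905.    0.]
 [1334. -948.    0.]
 [ -27.  807.    0.]
 [  -4. -882.    0.]
 [ 620.  -31.    0.]]
{'fovy': 43.898834837886, 'cx': 321.68154690500415, 'cy': 252.16590674866623, 'k1': 0.03754112263078546, 'eye': array([ 385.04891908, 1073.06139122, 1023.05446911]), 'orientation': array([-2.24850338, -0.01050279, -2.96841566])}
[[-0.98498797 -0.11610078  0.12774701]
 [-0.17230318  0.61622004 -0.76849495]
 [ 0.01050259 -0.7789695  -0.62697386]] [[ 2706. -2025.    -0.]
 [ -786. -2768.     0.]
 [ 1058.   580.     0.]
 [  -99.   370.     0.]
 [  608.  -234.     0.]]
```

View pics/top0.png

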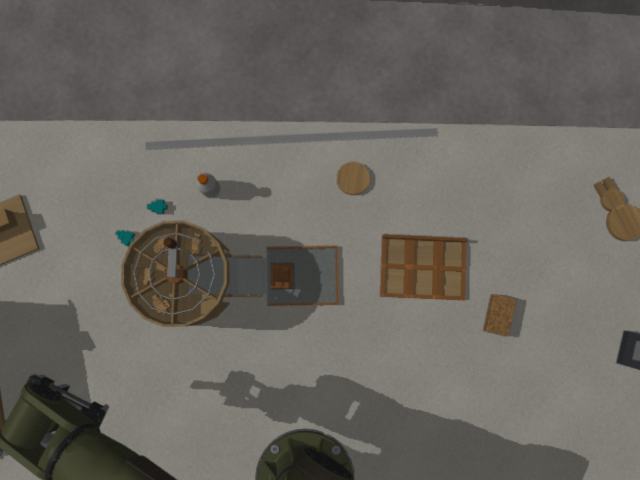

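View pics/side0.png

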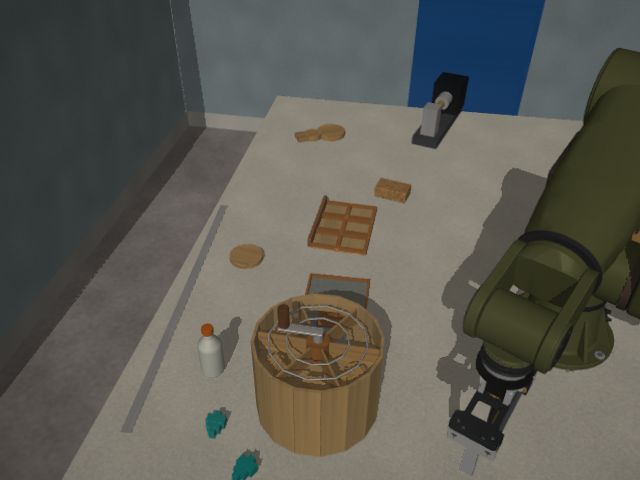

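The top view shows the feeder at about (175,273), the stop at (282,276), the catch tray at x 267–340 and the finishing tray at x 382–467 with its high rail on the upper edge (world +x). Two turquoise look-alikes lie on the table at (157,206) and (125,237). The wooden trees in the drum are the ones meant. The side view confirms the rail is on the far side, and shows the crank knob and the glue bottle near the drum.

```bash
python3 - <<'E'
from h import *
p=cv2.imread("pics/top0.png"); d=np.load("top0.npy"); P=cloud("top",d)
a=cv2.resize(p[215:335,115:235],(480,480),interpolation=cv2.INTER_CUBIC)
b=cv2.resize(p[225:315,255:345],(320,320),interpolation=cv2.INTER_CUBIC)
out=np.zeros((480,800,3),np.uint8); out[:,:480]=a; out[:320,480:]=b; cv2.imwrite("pics/c1.png",out)
ds=np.load("side0.npy"); S=cloud("side",ds)
for n,Q in(("top",P),("side",S)):
    z=Q[...,2]; X=Q[...,0];Y=Q[...,1]
    reg=(X>200)&(X<800)&(Y>100)&(Y<500)
    m=reg&(z>180)&(z<200)
    pts=Q[m]; 
    (cx,cy),r=cv2.minEnclosingCircle(pts[:,:2].astype(np.float32)); print(n,"rim",cx,cy,r,len(pts))
    m=reg&(z>250)&(z<275)&(np.hypot(X-cx,Y-cy)<100); print("knobtop",Q[m].mean(0),m.sum())
    # stop
    m=(X>300)&(X<600)&(Y>0)&(Y<150)&(z>45)&(z<70)
    if m.sum()>5: print("stop grip",cv2.minAreaRect(Q[m][:,:2].astype(np.float32)),m.sum(),Q[m].mean(0))
    m=(X>300)&(X<600)&(Y>0)&(Y<150)&(z>22)&(z<40)
    if m.sum()>5: print("stop base",cv2.minAreaRect(Q[m][:,:2].astype(np.float32)),m.sum())
    m=(X>300)&(X<650)&(Y>-420)&(Y<-120)&(z>22)&(z<34); 
    if m.sum()>5:print("rail",cv2.minAreaRect(Q[m][:,:2].astype(np.float32)),m.sum())
# tray outlines from top image: brown-ish colour
hsv=cv2.cvtColor(p,cv2.COLOR_BGR2HSV)
for name,(u0,u1,v0,v1),z in(("tray",(372,480,225,310),12),("catch",(255,350,235,315),12)):
    m=cv2.inRange(hsv[v0:v1,u0:u1],(5,90,40),(18,255,255))
    v,u=np.nonzero(m); q=onplane("top",u+u0,v+v0,z*1.)
    print(name,cv2.minAreaRect(q[:,:2].astype(np.float32)),len(q))
E
```

```text
top rim 516.7982177734375 311.91156005859375 127.16333770751953 2372
knobtop [581.26559023 310.07753777 261.78225288] 83
stop grip ((509.88397216796875, 101.59030151367188), (40.02095413208008, 118.59717559814453), 22.058292388916016) 192 [522.28697056  68.77971284  61.40346129]
stop base ((526.230712890625, 74.62373352050781), (159.56521606445312, 128.60662841796875), 82.59980010986328) 520
rail ((565.4906616210938, -304.00958251953125), (224.69056701660156, 137.43887329101562), 88.1528091430664) 310
side rim 517.9215698242188 311.6266784667969 128.22183227539062 3898
knobtop [581.47027863 315.3136266  258.95956881] 118
stop base ((521.0706787109375, 111.70892333984375), (63.823490142822266, 83.70420837402344), 6.396866798400879) 180
rail ((628.9287109375, -303.5372314453125), (229.0360107421875, 11.907578468322754), 87.88529968261719) 180
tray ((551.303466796875, -305.84234619140625), (226.9955291748047, 164.3574676513672), 88.10235595703125) 5116
catch ((525.017822265625, 14.279586791992188), (154.79498291015625, 184.88499450683594), 1.9824539422988892) 932
```

View pics/c1.png

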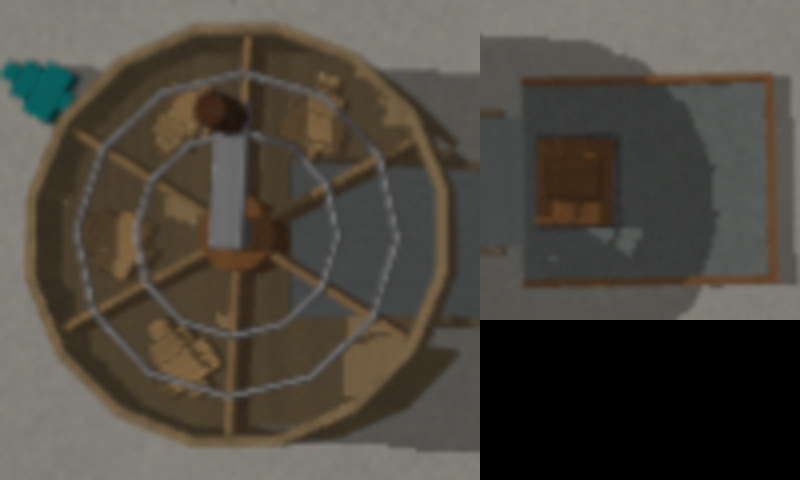

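The crop shows four wooden trees in the drum at (320,115), (180,120), (125,240) and (185,355). The bay over the ramp and the one at lower right are empty. The turquoise tree at (40,90) lies outside the drum and is the look-alike. The stop stands at the ramp foot at (577,180). I'll turn clockwise. First I'll take out the stop.

step_arm(
  series=[0, 0, 60, 0, 0, 0, 0, 60, 0, 0, 30, -43, 0, -0.186, 0, 30, -43, 0, -0.186, 0, 30, -43, 0, -0.186, 0, 30, -43, 0, -0.186, 0, 30, -43, 0, -0.186, 0, 30, -43, 0, -0.186, 0, 30, -43, 0, 0, 0, 30, -43, 0, 0, 0, 30, -43, 0, 0, 0, 28, -46, 0, 0, 0, 0, 0, -60, 0, 0, 0, 0, -60, 0, 0, 0, 0, 0, 0, 0],
  squeeze=20,
)

```text
clock: 1.98
eef_pos: [523.3, 67.7, 194.1]
eef_rot: [-3.134, 0.0, 1.6]
wrist_force: [0.3, 0.8, -0.1]
finger_gap: 93.7
finger_force: 0.0
```

step_arm(
  series=[0, 0, -45, 0, 0, 0, 0, -45, 0, 0, 0, 0, -25, 0, 0, 0, 0, -18, 0, 0, 0, 0, 0, 0, 0.8, 0, 0, 0, 0, 0.8, 0, 0, 0, 0, 0.8, 0, 0, 0, 0, 0.8, 0, 0, 0, 0, 0.8],
)

```text
clock: 3.1
eef_pos: [525.3, 67.9, 64.6]
eef_rot: [3.141, -0.0, 1.6]
wrist_force: [-0.7, 0.1, -0.4]
finger_gap: 47.5
finger_force: 0.0
```

step_arm(
  series=[0, 0, 0, 0, 0.9, 0, 0, 0, 0, 0.9, 0, 0, 0, 0, 0.9, 0, 0, 0, 0, 0.9, 0, 0, 30, 0, 0.9, 0, 0, 50, 0, 0.9, -40, 0, 0, 0, 0.9, -50, 0, 0, 0, 0.9, -45, -3, 0, 0, 0.9, 0, 0, 0, 0, 0.9],
)

```text
clock: 4.35
eef_pos: [388.5, 64.9, 144.7]
eef_rot: [3.141, -0.0, 1.6]
wrist_force: [1.2, -0.8, 1.1]
finger_gap: 9.8
finger_force: 0.0
```

```bash
python3 - <<'E'
from h import *
for n in("top","side"):
    p,d=manip.camera(n); cv2.imwrite(f"{n}1.png",p); np.save(f"{n}1.npy",d)
a=cv2.imread("top1.png"); b=cv2.imread("side1.png")
a=cv2.resize(a[200:350,220:370],(400,400)); b=cv2.resize(b[180:380,270:470],(400,400))
cv2.imwrite("pics/c2.png",np.hstack([a,b])); print(manip.read_state()['finger_gap'])
E
```

```text
9.38764107489279
```

View pics/c2.png

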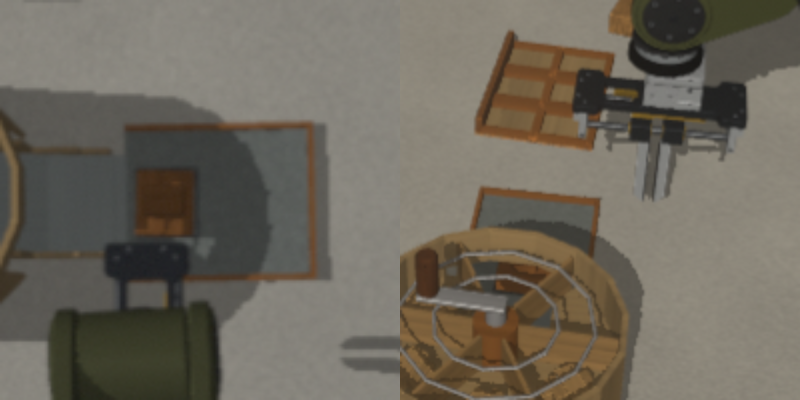

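The picture shows the stop still standing at its place, crop (165,200), and the closed gripper empty. I'll measure the stop again.

```bash
python3 - <<'E'
from h import *
p=cv2.imread("top1.png"); hsv=cv2.cvtColor(p,cv2.COLOR_BGR2HSV)
m=cv2.inRange(hsv[250:300,267:300],(3,90,30),(20,255,255)); 
n,l,s,c=cv2.connectedComponentsWithStats(m); k=1+s[1:,4].argmax(); print(s[k])
u0,v0,w,h=s[k][:4]; u0+=267;v0+=250
for z in(4.,30.,62.): print(z,onplane("top",np.array([u0-.5,u0+w-.5]),np.array([v0-.5,v0+h-.5]),z).round(1).tolist())
d=np.load("top1.npy"); P=cloud("top",d)
for v in range(258,294,2): print(v,P[v,270:298:2,2].round().astype(int))
E
```

```text
[  4  14  22  25 521]
4.0 [[555.4, 99.7, 4.0], [490.0, 40.2, 4.0]]
30.0 [[553.4, 97.8, 30.0], [489.1, 39.3, 30.0]]
62.0 [[551.0, 95.4, 62.0], [488.1, 38.1, 62.0]]
258 [6 4 3 9 2 4 6 4 8 5 2 2 7 8]
260 [ 2  1  5  3  1  1  4 -1  6  1  7 13  8  2]
262 [ 1  3  7  5 12  4  0  6  0  0 -1  4  5  1]
264 [ 7 32 28 26 28 33 32 31 35 26 31 28  5 -1]
266 [ 3 31 36 32 32 27 30 34 35 32 32 32 -2  5]
268 [ 4 27 28 29 27 32 35 29 34 29 29 34  9  9]
270 [ 3 32 62 64 61 66 60 65 61 64 30 27 -1  2]
272 [ 4 29 66 60 63 61 63 57 58 67 29 35 -3  1]
274 [10 27 59 58 60 57 60 60 60 65 33 27  6  2]
276 [                   7                   30                   59
                   60 -9223372036854775808                   59
                   65                   63                   61
                   61                   33                   26
                    0                    2]
278 [ 9 28 63 69 65 65 71 61 59 62 35 37  6  5]
280 [ 2 31 63 59 56 60 62 65 67 60 28 28 -1 -1]
282 [ 2 29 31 33 33 27 30 33 32 26 32 30  5  4]
284 [-2 31 30 34 31 29 27 40 27 25 35 28  0  6]
286 [ 7 31 31 32 33 29 28 29 28 21 26 30  7  8]
288 [-3  9  5 -1 -3  6 -1  3  0  8  6 -1  0  6]
290 [  2   6   6   1 288 293 292 296 295 295   2   3   3  11]
292 [289 297 292 293 295 292 291 294 294 292 292   1  16   5]<stdin>:8: RuntimeWarning: invalid value encountered in cast
```

step_arm(
  series=[0, 0, 0, 0, 0, 0, 0, 0, 0, 0, 45, 2, 0, 0, 0, 45, 2, 0, 0, 0, 42, 0, 0, 0, 0, 0, 0, 0, 0, 0, 0, 0, -35, 0, 0, 0, 0, -30, 0, 0, 0, 0, -20, 0, 0, 0, 0, 0, 0, 0.9, 0, 0, 0, 0, 0.9, 0, 0, 0, 0, 0.9, 0, 0, 0, 0, 0.9, 0, 0, 0, 0, 0.9, 0, 0, 0, 0, 0.9, 0, 0, 0, 0, 0.9, 0, 0, 0, 0, 0.9],
  squeeze=30,
)

```text
clock: 6.58
eef_pos: [522.2, 68.9, 59.3]
eef_rot: [-3.142, 0.0, 1.6]
wrist_force: [0.2, 0.5, -0.4]
finger_gap: 17.8
finger_force: 0.0
```

```bash
python3 - <<'E'
from h import *
for n in("top","side"):
    p,d=manip.camera(n); cv2.imwrite(f"{n}1.png",p); np.save(f"{n}1.npy",d)
a=cv2.imread("top1.png"); b=cv2.imread("side1.png")
a=cv2.resize(a[200:350,220:370],(400,400)); b=cv2.resize(b[180:380,270:470],(400,400))
cv2.imwrite("pics/c3.png",np.hstack([a,b])); print(manip.read_state())
E
```

```text
{'clock': 6.675, 'joints': array([ 6.16073278e-02,  4.07630305e-01,  1.72375309e+00, -1.15699008e-05,
        1.01025794e+00,  3.25855589e-02]), 'qd': array([-0.00128682, -0.00141134,  0.00124197, -0.00203246,  0.00034685,
        0.00157488]), 'effort': array([-2.12957189e-04, -5.37659669e+01, -2.97776431e+01,  6.36944803e-02,
        1.45651912e-02,  3.99686523e-04]), 'eef_pos': array([522.16530035,  68.8768001 ,  59.33891327]), 'eef_rot': array([-3.14154432e+00,  1.13797114e-05,  1.59982425e+00]), 'wrist_force': array([-0.46337604, -0.53614023, -0.86817415]), 'moment': array([ 0.01108689,  0.05246367, -0.00327003]), 'finger_force': 0.0, 'finger_gap': 10.390800643349685}
```

View pics/c3.png

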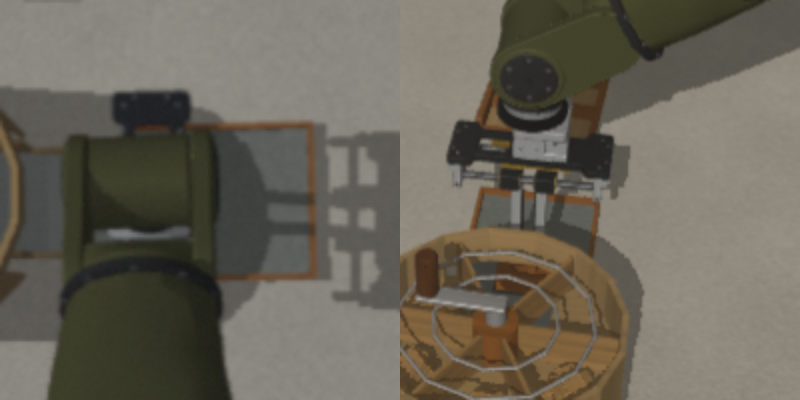

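The top view is blocked by the arm. In the side view the fingers look nearly shut, and the drum rim hides the tips. I'll check the tip height in this picture and in the previous one by ray casting.

```bash
python3 - <<'E'
from h import *
for u,v,y,x in((396.5,279,65,388),(340.5,295,69,522)):
    e,d=ray("side",u,v); print((e+d*((y-e[1])/d[1])).round(1))
print(proj("side",[[388.5,64.9,119.7],[388.5,65,144.7],[522,69,34],[522,69,62]]))
print(manip.read_state()['finger_gap'],manip.read_state()['finger_force'])
# top cloud heights of stop from side view (before): 
P=cloud("side",np.load("side0.npy")); m=(abs(P[...,0]-522)<30)&(abs(P[...,1]-69)<26)&(P[...,2]>-5); print(m.sum(), np.percentile(P[m][:,2],[5,50,95]))
E
```

```text
[383.5  65.  149.4]
[506.5  69.   83.6]
[[393.11962314 288.60649467]
 [394.07555358 280.31262177]
 [333.40027672 309.584123  ]
 [333.67283922 300.96674021]]
10.390800643349685 0.0
171 [ 7.32449805 29.9809421  42.48361149]
```

```bash
python3 - <<'E'
from h import *
p,d=manip.camera("side"); P=cloud("side",d)
m=(abs(P[...,0]-515)<40)&(abs(P[...,1]-69)<25)&(P[...,2]>36)&(P[...,2]<160)
v,u=np.nonzero(m)
for vv in range(v.min(),v.max()+1,2):
    s=(v==vv); 
    if s.any(): q=P[vv,u[s]]; print(vv,u[s].min(),u[s].max(),q.mean(0).round(),q.min(0).round()[0],q.max(0).round()[0])
print(manip.read_state()['finger_gap'],manip.read_state()['eef_pos'])
cv2.imwrite("pics/c4.png",cv2.resize(p[240:320,290:390],(800,600),interpolation=cv2.INTER_CUBIC))
E
```

```text
272 331 331 [530.  73. 153.] 530.0 530.0
274 330 331 [530.  77. 151.] 530.0 530.0
276 326 332 [533.  76. 144.] 528.0 540.0
278 326 342 [522.  77. 140.] 505.0 540.0
280 326 342 [522.  77. 134.] 505.0 540.0
282 326 342 [522.  76. 128.] 505.0 540.0
284 326 341 [522.  78. 123.] 505.0 539.0
286 326 341 [522.  79. 118.] 505.0 539.0
288 326 341 [522.  79. 112.] 505.0 540.0
290 326 341 [522.  78. 105.] 505.0 539.0
292 326 341 [522.  79.  99.] 505.0 539.0
294 326 341 [522.  79.  93.] 505.0 538.0
296 339 341 [507.  74.  85.] 505.0 509.0
312 325 333 [529.  89.  44.] 520.0 540.0
314 325 337 [523.  90.  39.] 510.0 538.0
9.955047559450028 [522.18618947  68.88827151  59.34925167]
```

View pics/c4.png

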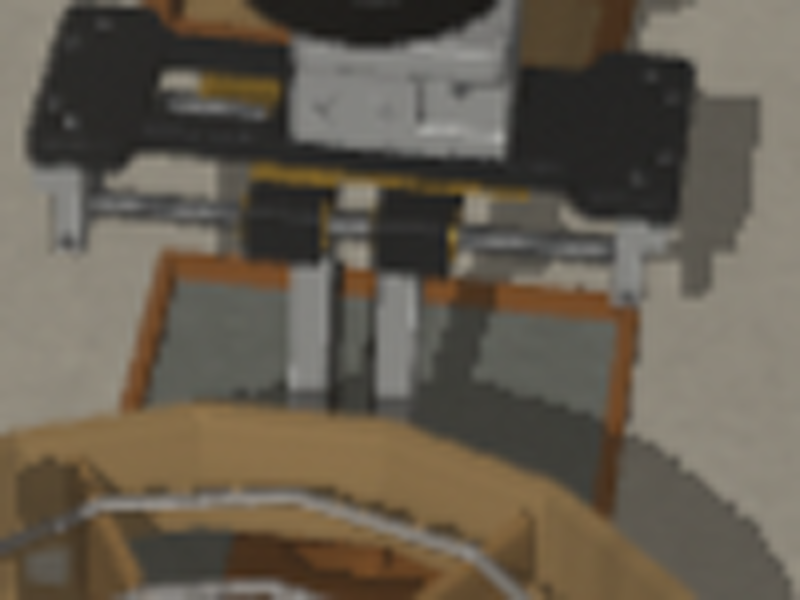

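The fingers are closed to 10 mm directly over the stop's grip, so the tips seem higher than the pose implies. I'll raise the hand clear of the drum rim and measure the tips by depth.

step_arm(
  series=[0, 0, 50, 0, 0.9, 0, 0, 50, 0, 0.9, 0, -50, 0, 0, 0.9, 0, -50, 0, 0, 0.9, 0, 0, 0, 0, 0.9, 0, 0, 0, 0, 0.9],
)

```text
clock: 7.48
eef_pos: [522.1, -30.8, 159.3]
eef_rot: [-3.141, -0.0, 1.599]
wrist_force: [0.8, 1.1, -0.0]
finger_gap: 9.2
finger_force: 0.0
```

```bash
python3 - <<'E'
from h import *
p,d=manip.camera("side"); P=cloud("side",d); s=manip.read_state(); e=s['eef_pos']; print(e,s['finger_gap'])
m=(abs(P[...,0]-e[0])<28)&(abs(P[...,1]-e[1])<25)&(P[...,2]>60)
v,u=np.nonzero(m)
for vv in range(v.min(),v.max()+1,2):
    q=P[vv,u[v==vv]]
    if len(q): print(vv,u[v==vv].min(),u[v==vv].max(),q.mean(0).round(),np.ptp(q[:,0]).round())
t=e+[0,0,0]; print(proj("side",[e,e-[0,0,25]]))
cv2.imwrite("pics/c5.png",cv2.resize(p[160:310,260:460],(800,600),interpolation=cv2.INTER_CUBIC))
E
```

```text
[522.1735144  -30.35787046 159.32071675] 9.1205651005939
115 341 354 [523. -52. 474.] 27.0
117 338 358 [520. -47. 473.] 41.0
119 336 360 [519. -40. 472.] 49.0
121 334 360 [520. -31. 471.] 54.0
123 333 360 [520. -23. 471.] 54.0
125 332 347 [535. -11. 471.] 33.0
127 331 332 [548.  -8. 467.] 3.0
165 330 356 [523.  -7. 382.] 55.0
167 331 356 [510. -11. 377.] 54.0
169 331 356 [517. -13. 370.] 54.0
171 330 356 [520. -11. 366.] 55.0
173 352 356 [498. -12. 363.] 8.0
175 354 355 [496.  -6. 362.] 2.0
177 355 355 [495.  -6. 357.] 0.0
179 355 355 [495.  -5. 353.] 0.0
183 335 336 [537.  -8. 336.] 2.0
185 332 355 [520. -14. 329.] 55.0
187 332 355 [518. -14. 324.] 55.0
189 332 355 [518. -13. 320.] 55.0
191 332 354 [519. -11. 316.] 53.0
193 331 354 [520.  -9. 312.] 50.0
195 329 354 [521.  -9. 307.] 54.0
197 330 354 [521.  -9. 302.] 53.0
199 330 354 [524.  -9. 296.] 53.0
201 330 354 [522. -11. 290.] 52.0
203 339 355 [507. -13. 285.] 34.0
205 355 355 [495. -41. 262.] 0.0
207 343 343 [518.  -7. 277.] 0.0
209 339 340 [528. -26. 257.] 1.0
211 339 339 [528. -19. 257.] 0.0
213 335 346 [528. -21. 250.] 25.0
215 335 349 [522. -21. 245.] 32.0
217 335 349 [522. -22. 239.] 32.0
219 335 349 [521. -22. 233.] 31.0
221 335 349 [521. -22. 228.] 32.0
223 334 349 [522. -22. 222.] 33.0
225 334 349 [522. -23. 216.] 33.0
227 334 349 [522. -21. 211.] 33.0
229 334 349 [522. -22. 205.] 33.0
231 334 348 [523. -21. 200.] 33.0
233 334 348 [523. -20. 194.] 33.0
235 334 348 [522. -21. 189.] 32.0
237 334 348 [522. -22. 182.] 32.0
239 335 348 [520. -23. 175.] 30.0
241 337 346 [519. -21. 171.] 22.0
[[341.14603696 242.41058333]
 [340.82146363 250.67027724]]
```

View pics/c5.png

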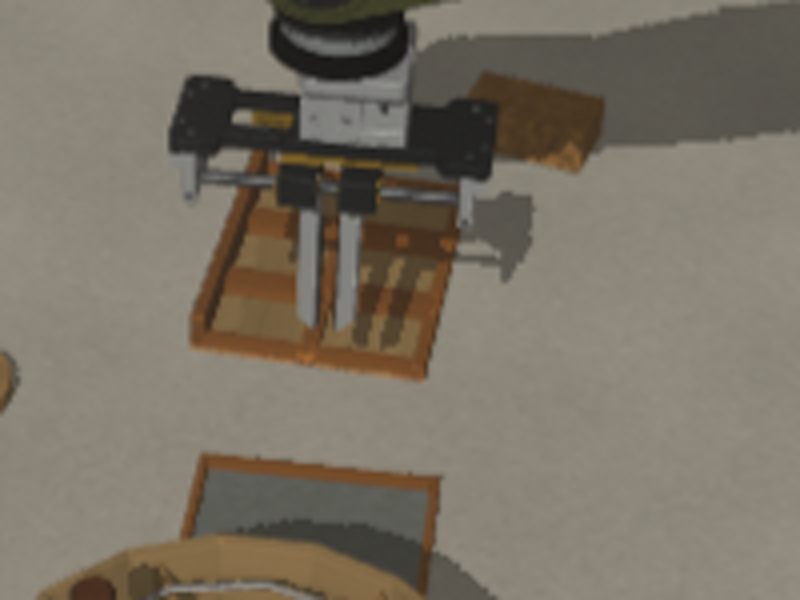

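The tips measure about z 170 while the TCP reads 159. So the fingertips stand about 10 mm above the reported TCP, where the spec says 25 mm below it, and I'll use that offset. Now I'll open, go back over the stop and go down to z 30. That stays safe even if the nominal offset is right.

step_arm(
  series=[0, 50, 0, 0, 0, 0, 50, 0, 0, 0, 0, 0, 0, 0, 0, 0, 0, 0, 0, 0, 0, 0, -40, 0, 0, 0, 0, -35, 0, 0, 0, 0, -25, 0, 0, 0, 0, -15, 0, 0, 0, 0, -15, 0, 0, 0, 0, 0, 0, 0.9, 0, 0, 0, 0, 0.9, 0, 0, 0, 0, 0.9, 0, 0, 0, 0, 0.9, 0, 0, 0, 0, 0.9, 0, 0, 0, 0, 0.9, 0, 0, 0, 0, 0.9, 0, 0, 0, 0, 0.9],
  squeeze=25,
)

```text
clock: 9.65
eef_pos: [522.2, 68.9, 29.4]
eef_rot: [3.141, -0.0, 1.6]
wrist_force: [0.4, 0.2, 0.1]
finger_gap: 29.8
finger_force: 24.9
```

step_arm(
  series=[0, 0, 25, 0, 0.9, 0, 0, 30, 0, 0.9, -30, 0, 0, 0, 0.9, -40, 0, 0, 0, 0.9, -40, 0, 0, 0, 0.9, -30, 0, 0, 0, 0.9, 0, 0, 0, 0, 0.9, 0, 0, -30, 0, 0.9, 0, 0, -20, 0, 0.9, 0, 0, -8, 0, 0.9, 0, 0, 0, 0, 0.9],
)

```text
clock: 11.02
eef_pos: [382.5, 68.9, 26.3]
eef_rot: [-3.141, 0.0, 1.6]
wrist_force: [0.3, -0.6, -1.1]
finger_gap: 30.0
finger_force: 25.0
```

step_arm(
  series=[0, 0, 0, 0, 0, 0, 0, 0, 0, 0, 0, 0, 0, 0, 0, 0, 0, 50, 0, 0, 0, 0, 60, 0, 0, 0, 0, 60, 0, 0, 0, 0, 60, 0, 0, 0, 0, 44, 0, 0, 40, 49, 0, 0, 0, 40, 49, 0, 0, 0, 40, 49, 0, 0, 0, 40, 49, 0, 0, 0, 39, 47, 0, 0, 0, 0, 0, 0, 0, 0, 0, 0, 0, 0, 0],
)

```text
clock: 12.9
eef_pos: [579.0, 309.2, 300.2]
eef_rot: [-3.141, 0.0, 1.6]
wrist_force: [0.1, -0.3, 0.8]
finger_gap: 93.8
finger_force: 0.0
```

```bash
python3 - <<'E'
from h import *
p,d=manip.camera("side"); P=cloud("side",d); s=manip.read_state(); e=s['eef_pos']; print(e,s['finger_gap'])
m=(abs(P[...,0]-581)<25)&(abs(P[...,1]-312)<30)&(P[...,2]>225)&(P[...,2]<275)
q=P[m]; print(len(q),q.mean(0),q.min(0),q.max(0))
# stop rest pos top
p,d=manip.camera("top"); P=cloud("top",d); m=(P[...,0]>330)&(P[...,0]<440)&(P[...,1]>0)&(P[...,1]<140)&(P[...,2]>15)&(P[...,2]<70); print("stop",m.sum(),P[m].mean(0))
E
```

```text
[578.83910024 308.83187324 301.17414233] 94.10907840558724
224 [581.08251635 317.20916753 248.87861924] [571.09366728 301.15697297 225.09482432] [592.74250689 323.86374896 267.18107739]
stop 394 [352.39592656  78.61532087  41.28132679]
```

step_arm(
  series=[0, 0, -40, 0, 0, 0, 0, -30, 0, 0, 0, 0, -14, 0, 0, 0, 0, 0, 0, 0.9, 0, 0, 0, 0, 0.9, 0, 0, 0, 0, 0.9, 0, 0, 0, 0, 0.9, 0, 0, 0, 0, 0.9, 0, 0, 0, 0, 0.9, 0, 0, 0, 0, 0.9, 0, 0, 0, 0, 0.9, 0, 0, 0, 0, 0.9],
  squeeze=20,
)

```text
clock: 14.5
eef_pos: [581.9, 309.1, 216.5]
eef_rot: [3.135, -0.001, 1.598]
wrist_force: [21.4, 2.3, -5.8]
finger_gap: 21.3
finger_force: 20.0
```

step_arm(
  series=[3, 0, 0, 0, 0.9, -0.7, -8.5, 0, 0, 0.9, -1.8, -8.3, 0, 0, 0.9, -2.9, -8, 0, 0, 0.9, -3.9, -7.6, 0, 0, 0.9, -4.9, -7, 0, 0, 0.9, -5.7, -6.3, 0, 0, 0.9, 0, 0, 0, 0, 0.9, 0, 0, 0, 0, 0.9],
)

```text
clock: 15.62
eef_pos: [562.5, 263.5, 216.4]
eef_rot: [-3.141, 0.001, 1.6]
wrist_force: [1.3, -3.6, 1.2]
finger_gap: 21.3
finger_force: 20.0
```

```bash
cat > tree.py <<'E'
from h import *
import sys
def find(name="top",save=None):
    p,d=manip.camera(name); 
    if save: cv2.imwrite(save,cv2.resize(p[225:320,220:350],(780,570),interpolation=cv2.INTER_CUBIC))
    P=cloud(name,d); hsv=cv2.cvtColor(p,cv2.COLOR_BGR2HSV)
    v,u=np.mgrid[0:480,0:640]; q=onplane(name,u,v,24.)
    C=np.array([526.6,17]); rel=q[...,:2]-C
    reg=(abs(rel[...,0])<95)&(rel[...,1]<115)&(rel[...,1]>-110)
    m=(cv2.inRange(hsv,(8,60,60),(28,255,255))>0)&reg&(P[...,2]<60)
    m=m.astype(np.uint8)
    n,l,s,c=cv2.connectedComponentsWithStats(m)
    for k in range(1,n):
        if s[k,4]>20: print(s[k],c[k].round(1),q[int(c[k][1]),int(c[k][0])].round(), hsv[l==k].mean(0).round(), np.nanmedian(P[l==k][:,2]).round(1))
    return p,P,hsv,l,s
if __name__=="__main__":
    find("top",sys.argv[1] if len(sys.argv)>1 else None); print(manip.read_state()['eef_pos'])
E
python3 tree.py pics/t1.png
```

```text
[267 245  72  61 547] [311.8 275.3] [525.  -8.  24.] [ 14. 109.  94.] 10.9
[562.54444914 263.52790674 216.42081339]
```

View pics/t1.png

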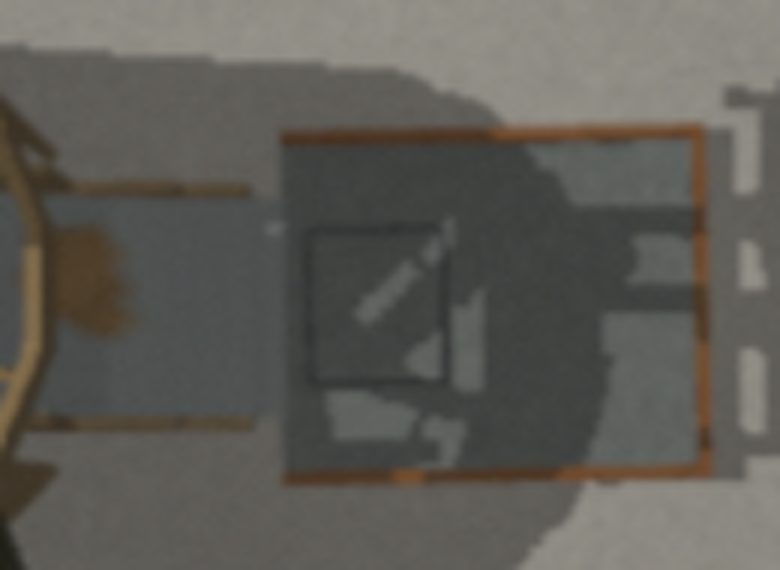

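The crop shows the first tree on the ramp at (90,280), still sliding, and the stop's pencilled outline centred at about (378,306). I'll let go of the knob and rise while it settles.

step_arm(
  series=[0, 0, 0, 0, 0.4, 0, 0, 0, 0, 0.4, 0, 0, 0, 0, 0.4, 0, 0, 0, 0, 0.4, 0, 0, 0, 0, 0, 0, 0, 50, 0, 0, 0, 0, 50, 0, 0],
)

```text
clock: 16.55
eef_pos: [562.1, 263.8, 317.6]
eef_rot: [-3.141, 0.0, 1.6]
wrist_force: [-0.0, 0.0, 0.0]
finger_gap: 83.1
finger_force: 0.0
```

```bash
python3 - <<'E'
from tree import *
p,P,hsv,l,s=find("top","pics/t2.png")
print(onplane("top",np.array(283.1),np.array(275.9),4.))
print(manip.read_state()['eef_pos'])
E
```

```text
[267 245  72  61 563] [312.3 275.5] [525. -11.  24.] [ 13. 109.  97.] 11.2
[284 267  17  18 196] [292.2 276. ] [525.  41.  24.] [ 17. 108.  90.] 24.0
[522.95425312  65.6546564    4.        ]
[563.0506728  264.14479956 325.30438981]
```

View pics/t2.png

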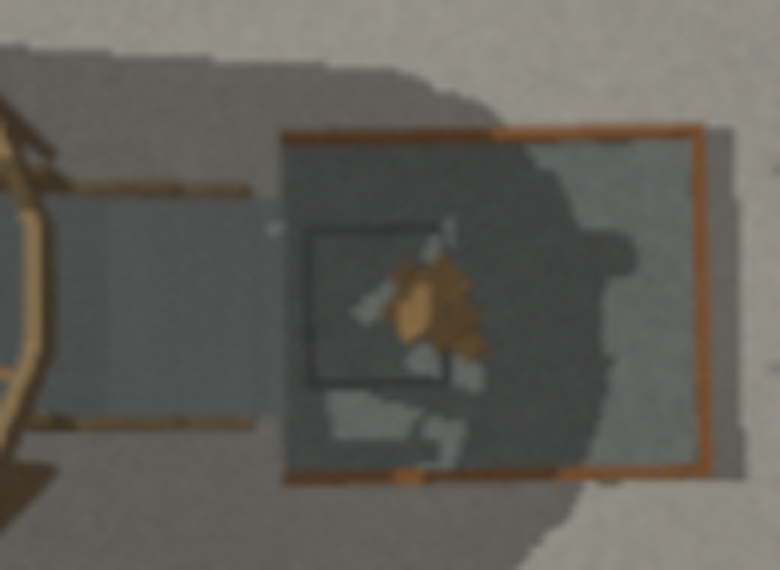

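The tree lies flat in the catch tray at crop (435,305). I'll rectify the patch and get its axis and tip from the width profile.

```bash
cat > pose.py <<'E'
from h import *
import sys
def pose(cx,cy,half=75,z=24.,save=None,yr=None):
    p,d=manip.camera("top")
    g=np.arange(-half,half,1.); X,Y=np.meshgrid(cx+g,cy+g,indexing='ij')
    uv=proj("top",np.stack([X,Y,np.full_like(X,z)],-1)).astype(np.float32)
    im=cv2.remap(p,uv[...,0],uv[...,1],cv2.INTER_LINEAR); P=cloud("top",d)
    hz=cv2.remap(np.nan_to_num(P[...,2],nan=0).astype(np.float32),uv[...,0],uv[...,1],cv2.INTER_NEAREST)
    hsv=cv2.cvtColor(im,cv2.COLOR_BGR2HSV)
    m=((hsv[...,1]>75)&(hsv[...,0]>4)&(hsv[...,0]<30)).astype(np.uint8)
    m=cv2.morphologyEx(m,cv2.MORPH_OPEN,np.ones((5,5)))
    n,l,s,c=cv2.connectedComponentsWithStats(m)
    for k in range(1,n):
        if s[k,4]<300: continue
        ii,jj=np.nonzero(l==k); q=np.stack([X[ii,jj],Y[ii,jj]],-1); mu=q.mean(0)
        w,V=np.linalg.eigh(np.cov((q-mu).T)); a=V[:,1]; t=(q-mu)@a; sk=(t**3).mean()/t.std()**3
        if sk<0: a=-a; t=-t
        r=(q-mu)@np.array([-a[1],a[0]])
        e0,e1=np.percentile(t,[.7,99.3]); mid=mu+a*(e0+e1)/2+np.array([-a[1],a[0]])*(np.percentile(r,1)+np.percentile(r,99))/2
        b=np.arange(np.floor(t.min()),t.max()+1,4); prof=[int(np.ptp(r[(t>=x)&(t<x+4)])) if ((t>=x)&(t<x+4)).any() else 0 for x in b]
        zz=hz[l==k]
        print("area",s[k,4],"mu",mu.round(1),"mid",mid.round(1),"tip deg",np.degrees(np.arctan2(a[1],a[0])).round(1),"skew",abs(sk).round(2),"len",(e1-e0).round(1),"wid",np.ptp(r).round(1),"sd",w.round(),"z",np.percentile(zz,[10,50,90]).round(),"prof trunk->tip",prof,"touch" if (ii.min()==0 or jj.min()==0 or ii.max()==2*half-1 or jj.max()==2*half-1) else "")
    if save: cv2.imwrite(save,cv2.resize(im[::-1,::-1],None,fx=3,fy=3))
if __name__=="__main__":
    a=sys.argv; pose(float(a[1]),float(a[2]),int(a[3]) if len(a)>3 else 75,save=a[4] if len(a)>4 else None)
    s=manip.read_state(); print(s['eef_pos'].round(1),s['eef_rot'].round(3),s['joints'].round(2),s['clock'])
E
python3 pose.py 525 17 100
```

```text
area 419 mu [448.4  70.9] mid [448.4  71. ] tip deg 91.6 skew 0.02 len 66.0 wid 6.5 sd [  3. 360.] z [ 3. 12. 17.] prof trunk->tip [4, 6, 6, 6, 6, 6, 5, 5, 5, 5, 5, 6, 6, 5, 5, 5, 4] 
area 2791 mu [540.  -24.8] mid [541.8 -11.9] tip deg 33.8 skew 0.14 len 219.5 wid 173.5 sd [2109. 4732.] z [ 3. 11. 16.] prof trunk->tip [9, 18, 26, 33, 44, 52, 61, 72, 80, 87, 95, 105, 113, 122, 131, 133, 8, 8, 8, 8, 8, 9, 9, 8, 8, 8, 8, 9, 9, 9, 8, 8, 11, 15, 15, 15, 15, 15, 15, 18, 15, 18, 18, 17, 17, 16, 14, 15, 16, 15, 15, 15, 15, 13, 15, 12, 5, 0] 
area 1222 mu [521.9  41.1] mid [520.5  39.7] tip deg -135.4 skew 0.28 len 48.4 wid 37.5 sd [ 78. 137.] z [18. 23. 28.] prof trunk->tip [7, 12, 32, 36, 36, 36, 36, 31, 24, 22, 19, 12, 9, 1] 
[563.3 264.3 322.4] [ 3.133e+00 -3.000e-03  1.600e+00] [0.38 0.41 1.09 0.   1.63 0.35] 16.65
```

The profile is clear: trunk end, 36 mm tier, then 24 and 12 mm. The tip points at -135° and the centre is near (520.7,39.8), so the grip point is (526.3,45.4).

step_arm(
  series=[-9, -55, 0, -0.164, 0, -9, -55, 0, -0.164, 0, -9, -55, 0, -0.164, 0, -10, -54, 0, -0.164, 0, 0, 0, -60, -0.164, 0, 0, 0, -60, 0, 0, 0, 0, -60, 0, 0, 0, 0, -60, 0, 0, 0, 0, -40, 0, 0, 0, 0, -10, 0, 0, 0, 0, 0, 0, 0],
)

```text
clock: 18.02
eef_pos: [525.6, 44.9, 26.9]
eef_rot: [3.141, -0.0, 0.78]
wrist_force: [-1.0, -0.4, 0.2]
finger_gap: 94.3
finger_force: 0.0
```

step_arm(
  series=[0, 0, -10, 0, 0, 0, 0, -5, 0, 0, 0, 0, -4, 0, 0, 0, 0, 0, 0, 0],
)

```text
clock: 18.52
eef_pos: [525.3, 44.9, 7.2]
eef_rot: [-3.141, 0.0, 0.78]
wrist_force: [-0.5, -0.4, -0.3]
finger_gap: 94.0
finger_force: 0.0
```

step_arm(
  series=[0, 0, -4, 0, 0, 0, 0, 0, 0, 0],
)

```text
clock: 18.77
eef_pos: [525.2, 44.8, 3.1]
eef_rot: [-3.141, 0.0, 0.78]
wrist_force: [0.7, -0.5, 0.9]
finger_gap: 93.8
finger_force: 0.0
```

step_arm(
  series=[0, 0, -4, 0, 0, 0, 0, 0, 0, 0],
)

```text
clock: 19.02
eef_pos: [525.2, 44.8, -1.0]
eef_rot: [-3.141, 0.0, 0.78]
wrist_force: [0.0, -0.4, 0.0]
finger_gap: 94.1
finger_force: 0.0
```

step_arm(
  series=[0, 0, -2, 0, 0, 0, 0, 0, 0, 0],
)

```text
clock: 19.27
eef_pos: [525.3, 44.9, -2.8]
eef_rot: [-3.141, 0.0, 0.78]
wrist_force: [-0.3, -0.3, 0.1]
finger_gap: 93.8
finger_force: 0.0
```

step_arm(
  series=[0, 0, -2, 0, 0, 0, 0, 0, 0, 0],
)

```text
clock: 19.52
eef_pos: [525.6, 44.9, -3.9]
eef_rot: [3.141, -0.0, 0.78]
wrist_force: [-4.8, -1.0, 11.7]
finger_gap: 93.8
finger_force: 5.9
```

Contact with the floor (z 4) comes at eef z about -3.5, so tip = eef + 7.5. I'll grip with the tips at about z 14.5.

step_arm(
  series=[0, 0, 12, 0, 0, 0, 0, 0, 0, 0.85, 0, 0, 0, 0, 0.85, 0, 0, 0, 0, 0.85, 0, 0, 0, 0, 0.85, 0, 0, 0, 0, 0.85, 0, 0, 0, 0, 0.85, 0, 0, 0, 0, 0.85, 0, 0, 0, 0, 0.85],
  squeeze=15,
)

```text
clock: 20.65
eef_pos: [525.3, 44.9, 7.3]
eef_rot: [-3.142, 0.0, 0.78]
wrist_force: [-0.2, -0.9, -0.3]
finger_gap: 37.8
finger_force: 1.5
```

step_arm(
  series=[0, 0, 0, 0, 0.85, 0, 0, 30, 0, 0.85, 0, 0, 40, 0, 0.85, 4.6, -21.1, 0, 0.179, 0.85, 4.6, -21.1, 0, 0.179, 0.85, 4.6, -21.1, 0, 0.179, 0.85, 4.6, -21.1, 0, 0.179, 0.85, 4.6, -21.1, 0, 0.179, 0.85, 4.6, -21.1, 0, 0.179, 0.85, 4.6, -21.1, 0, 0.179, 0.85, 4.6, -21.1, 0, 0.179, 0.85, 4.6, -21.1, 0, 0.179, 0.85, 4.6, -21.1, 0, 0.179, 0.85, 4.6, -21.1, 0, 0.179, 0.85, 4.6, -21.1, 0, 0.179, 0.85, 4.8, -21.3, 0, 0.181, 0.85, 0, 0, 0, 0, 0.85],
)

```text
clock: 22.78
eef_pos: [585.2, -230.6, 77.0]
eef_rot: [3.142, -0.0, 3.107]
wrist_force: [-0.8, 0.0, -0.7]
finger_gap: 38.0
finger_force: 15.0
```

step_arm(
  series=[0, 0, -30, 0, 0.85, 0, 0, -22, 0, 0.85, 0, 0, -12, 0, 0.85, 0, 0, -4, 0, 0.85, 0, 0, 0, 0, 0.85],
)

```text
clock: 23.4
eef_pos: [585.6, -229.6, 9.9]
eef_rot: [-3.141, 0.001, 3.108]
wrist_force: [-0.2, -1.9, 0.9]
finger_gap: 37.9
finger_force: 15.0
```

step_arm(
  series=[0, 0, -2, 0, 0.85, 0, 0, 0, 0, 0.4, 0, 0, 0, 0, 0.4, 0, 0, 0, 0, 0.4, 0, 0, 30, 0, 0.4, 0, 0, 60, 0, 0, 0, 0, 60, 0, 0, 0, 50, 60, 0, 0, -3, 55, 50, 0, 0, -3, 55, 50, 0, 0, -3, 55, 0, 0, 0, -3, 55, 0, 0, 0, -3, 55, 0, 0, 0, -3, 55, 0, 0, 0, -3, 55, 0, 0, 0, -3, 55, 0, 0, 0, 0, 4, 0, 0, 0, 0, 0, 0, 0, 0],
)

```text
clock: 25.65
eef_pos: [562.3, 236.6, 289.3]
eef_rot: [-3.141, -0.0, 3.109]
wrist_force: [-0.5, -0.8, -1.0]
finger_gap: 94.3
finger_force: 0.0
```

```bash
python3 pose.py 592.5 -230 30 pics/s1.png; python3 - <<'E'
from h import *
p,d=manip.camera("side"); P=cloud("side",d)
m=(np.hypot(P[...,0]-562.5,P[...,1]-265)<20)&(P[...,2]>225)&(P[...,2]<275)
q=P[m]; print(len(q),q.mean(0),q.min(0),q.max(0))
E
```

```text
area 3600 mu [ 592.  -230.5] mid [ 592.  -230.5] tip deg 90.0 skew 0.0 len 59.0 wid 59.0 sd [300. 300.] z [ 1. 11. 26.] prof trunk->tip [59, 59, 59, 59, 59, 59, 59, 59, 59, 59, 59, 59, 59, 59, 59, 0] touch
[562.5 236.  289.4] [-3.141  0.     3.108] [ 0.34  0.39  1.19 -0.    1.56 -1.2 ] 25.7
221 [561.6808346  271.45978314 248.549312  ] [551.53363583 255.98367862 225.21386977] [573.02731749 278.73332369 266.48824209]
```

View pics/s1.png

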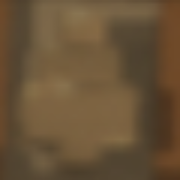

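The crop shows the first tree flat in its compartment with its tip up (towards the rail). Now the second tree: back to the knob at about (562.3,266.5).

step_arm(
  series=[0, 30, 0, 0, 0, 0, 0, 0, 0, 0, 0, 0, -40, 0, 0, 0, 0, -25, 0, 0, 0, 0, -8, 0, 0, 0, 0, 0, 0, 0.9, 0, 0, 0, 0, 0.9, 0, 0, 0, 0, 0.9, 0, 0, 0, 0, 0.9, 0, 0, 0, 0, 0.9, 0, 0, 0, 0, 0.9, 0, 0, 0, 0, 0.9, 0, 0, 0, 0, 0.9, 0, 0, 0, 0, 0.9],
  squeeze=20,
)

```text
clock: 27.5
eef_pos: [562.5, 266.4, 216.4]
eef_rot: [-3.141, 0.0, 3.109]
wrist_force: [0.7, -4.1, 0.2]
finger_gap: 21.6
finger_force: 20.0
```

step_arm(
  series=[-6.4, -5.6, 0, 0, 0.9, -7.1, -4.7, 0, 0, 0.9, -7.6, -3.8, 0, 0, 0.9, -8, -2.7, 0, 0, 0.9, -8.3, -1.6, 0, 0, 0.9, -8.5, -0.6, 0, 0, 0.9, -8.5, 0.6, 0, 0, 0.9, -8.3, 1.6, 0, 0, 0.9, 0, 0, 0, 0, 0.9, 0, 0, 0, 0, 0.4, 0, 0, 0, 0, 0.4, 0, 0, 0, 0, 0.4, 0, 0, 0, 0, 0.4, 0, 0, 30, 0, 0.4, 0, 0, 40, 0, 0, 0, 0, 40, 0, 0],
)

```text
clock: 29.5
eef_pos: [499.5, 250.0, 327.6]
eef_rot: [3.142, -0.0, 3.109]
wrist_force: [0.1, 0.5, 0.0]
finger_gap: 72.9
finger_force: 0.0
```

```bash
cat > knob.py <<'E'
from h import *
import sys
x,y=float(sys.argv[1]),float(sys.argv[2])
p,d=manip.camera("side"); P=cloud("side",d)
m=(np.hypot(P[...,0]-x,P[...,1]-y)<22)&(P[...,2]>225)&(P[...,2]<275)
q=P[m]; print("knob",len(q),((q.min(0)+q.max(0))/2)[0].round(1),(q.max(0)[1]-11.9).round(1), "ang",np.degrees(np.arctan2(q.max(0)[1]-11.9-311.8,((q.min(0)+q.max(0))/2)[0]-517.3)).round(1))
E
python3 pose.py 525 17 95; python3 knob.py 500.5 249
```

```text
area 410 mu [448.4  70.3] mid [448.4  70.5] tip deg 91.7 skew 0.02 len 65.0 wid 6.5 sd [  3. 346.] z [ 5. 12. 16.] prof trunk->tip [4, 6, 6, 6, 6, 6, 5, 5, 5, 5, 5, 6, 6, 5, 5, 4, 4] 
area 3502 mu [539.  -30.8] mid [542.4 -10.2] tip deg 36.0 skew 0.44 len 220.6 wid 176.9 sd [1771. 3715.] z [ 4. 13. 45.] prof trunk->tip [7, 15, 23, 32, 40, 50, 59, 69, 78, 84, 93, 103, 111, 119, 128, 136, 138, 30, 39, 48, 51, 51, 53, 52, 51, 8, 9, 9, 8, 8, 8, 10, 14, 14, 13, 14, 14, 14, 14, 16, 14, 16, 16, 16, 17, 15, 12, 13, 14, 14, 13, 13, 13, 12, 14, 14, 9, 2] touch
[500.3 250.3 333.3] [3.139 0.006 3.109] [ 0.4   0.26  1.27  0.    1.61 -1.14] 29.55
knob 214 500.7 250.5 ang -105.2
```

The second tree touches the rim in the mask, and the heights suggest it is tilted. I'll look at it.

```bash
python3 - <<'E'
from h import *
p,d=manip.camera("top"); P=cloud("top",d); np.save("t.npy",P)
a=cv2.resize(p[235:320,260:350],(450,425),interpolation=cv2.INTER_CUBIC)
z=np.clip(np.nan_to_num(P[235:320,260:350,2])*4,0,255).astype(np.uint8); z=cv2.cvtColor(cv2.resize(z,(340,321),interpolation=cv2.INTER_NEAREST),cv2.COLOR_GRAY2BGR)
o=np.zeros((425,790,3),np.uint8); o[:,:450]=a; o[:321,450:]=z; cv2.imwrite("pics/t3.png",o)
m=(P[...,2]>20)&(abs(P[...,0]-525)<90)&(abs(P[...,1]-15)<90); q=P[m]; print(m.sum(),q.min(0).round(),q.max(0).round(),q.mean(0).round())
v,u=np.nonzero(m); print(u.min(),u.max(),v.min(),v.max())
E
```

```text
109 [446. -73.  20.] [605.  74.  53.] [534. -55.  38.]
279 336 245 305
```

View pics/t3.png

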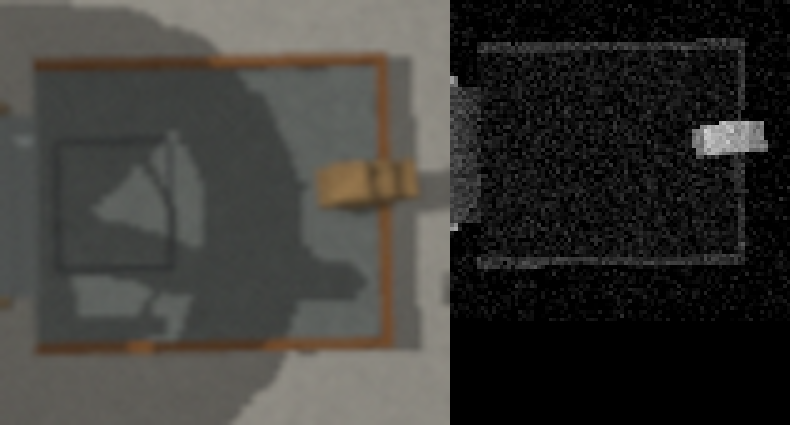

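The tree stands on its edge and leans over the end rim at crop (365,183), with its tip outward along -y. I'll grip it across its 20 mm thickness, pull it inward, set it down and tip it over.

```bash
python3 - <<'E'
from h import *
P=np.load("t.npy")
for u in range(322,346,2): 
    m=P[264:281,u,2]>18; q=P[264:281,u][m]
    if len(q): print(u,q[:,0].min().round(),q[:,0].max().round(),q[:,1].mean().round(),np.median(q[:,2]).round(),len(q))
E
```

```text
324 531.0 541.0 -42.0 29.0 5
326 525.0 543.0 -47.0 30.0 8
328 525.0 543.0 -52.0 47.0 8
330 525.0 543.0 -57.0 43.0 8
332 526.0 545.0 -62.0 42.0 9
334 526.0 546.0 -68.0 39.0 9
336 528.0 546.0 -73.0 37.0 8
338 528.0 546.0 -78.0 40.0 8
340 529.0 547.0 -84.0 32.0 8
342 529.0 546.0 -89.0 31.0 8
```

step_arm(
  series=[4.4, -38.5, 0, -0.181, 0, 4.4, -38.5, 0, -0.181, 0, 4.4, -38.5, 0, -0.181, 0, 4.4, -38.5, 0, -0.181, 0, 4.4, -38.5, 0, -0.181, 0, 4.4, -38.5, 0, -0.181, 0, 4.4, -38.5, 0, -0.181, 0, 4.4, -38.5, 0, -0.181, 0, 0, 0, -60, 0, 0, 0, 0, -60, 0, 0, 0, 0, -60, 0, 0, 0, 0, -50, 0, 0, 0, 0, -30, 0, 0, 0, 0, 0, 0, 0],
)

```text
clock: 31.4
eef_pos: [533.0, -57.7, 63.7]
eef_rot: [-3.136, -0.001, 1.661]
wrist_force: [0.7, 0.3, 0.9]
finger_gap: 93.7
finger_force: 0.0
```

step_arm(
  series=[1.5, 0, -25, 0, 0, 0, 0, -20, 0, 0, 0, 0, -5, 0, 0, 0, 0, 0, 0, 0.9, 0, 0, 0, 0, 0.9, 0, 0, 0, 0, 0.9, 0, 0, 0, 0, 0.9, 0, 0, 0, 0, 0.9, 0, 0, 0, 0, 0.9, 0, 0, 0, 0, 0.9, 0, 0, 0, 0, 0.9, 0, 0, 0, 0, 0.9, 0, 0, 0, 0, 0.9],
  squeeze=12,
)

```text
clock: 33.02
eef_pos: [536.3, -58.0, 16.3]
eef_rot: [-3.141, -0.0, 1.661]
wrist_force: [-1.4, 0.6, -0.3]
finger_gap: 19.8
finger_force: 12.0
```

step_arm(
  series=[0, 0, 18, 0, 0.9, 0, 20, 0, 0, 0.9, -3, 20, 0, 0, 0.9, -3, 20, 0, 0, 0.9, 0, 10, 0, 0, 0.9, 0, 0, 0, 0, 0.9, 0, 0, -10, 0, 0.9, 0, 0, -7, 0, 0.9, 0, 0, 0, 0, 0.9],
)

```text
clock: 34.15
eef_pos: [530.0, 11.6, 16.6]
eef_rot: [-3.14, -0.0, 1.66]
wrist_force: [-1.1, 0.3, -1.0]
finger_gap: 20.1
finger_force: 12.0
```

step_arm(
  series=[0, 0, 0, 0, 0.7, 0, 0, 0, 0, 0.6, 0, 0, 0, 0, 0.5, 0, 0, 0, 0, 0.4, 0, 0, 20, 0, 0.4, 0, 0, 40, 0, 0.4, 0, -40, 40, 0, 0.4, 0, -50, 40, 0, 0.4, 0, -50, 40, 0, 0.4, 0, -50, 0, 0, 0.4, 0, 0, 0, 0, 0.4],
)

```text
clock: 35.52
eef_pos: [529.9, -178.3, 195.5]
eef_rot: [3.141, 0.0, 1.657]
wrist_force: [-0.5, 0.9, -1.5]
finger_gap: 56.3
finger_force: 0.0
```

```bash
cat > hm.py <<'E'
from h import *
p,d=manip.camera("top"); P=cloud("top",d)
s=manip.read_state(); print(s['eef_pos'].round(1),s['eef_rot'][2].round(3))
m=(P[...,2]>18)&(P[...,2]<80)&(abs(P[...,0]-525)<68)&(abs(P[...,1]-15)<82)
n,l,st,c=cv2.connectedComponentsWithStats(m.astype(np.uint8))
for k in range(1,n):
    if st[k,4]<15: continue
    q=P[l==k]; print(st[k],q.min(0).round(),q.max(0).round(),q.mean(0).round(),[np.round(a,1) for a in cv2.minAreaRect(q[:,:2].astype(np.float32))])
E
python3 hm.py; python3 pose.py 525 17 90
```

```text
[ 530.  -176.5  195.2] 1.659
[301 269  20   9 152] [519. -32.  19.] [542.  18.  53.] [530.  -5.  37.] [array([530.7,  -6.8]), array([19.9, 50.3]), np.float64(3.3)]
area 414 mu [448.4  70.5] mid [448.5  70.5] tip deg 91.6 skew 0.02 len 65.0 wid 6.5 sd [  3. 351.] z [ 6. 12. 17.] prof trunk->tip [4, 6, 6, 6, 6, 6, 5, 5, 5, 5, 5, 6, 6, 5, 5, 5, 4] 
area 602 mu [451.3 -22.5] mid [451.1 -21.1] tip deg 91.6 skew 0.04 len 103.8 wid 6.7 sd [  3. 904.] z [ 5. 11. 16.] prof trunk->tip [6, 5, 5, 5, 5, 4, 4, 5, 5, 5, 5, 5, 6, 6, 6, 5, 4, 4, 4, 4, 5, 5, 5, 4, 4, 4, 3] touch
area 1011 mu [530.7  -6.1] mid [530.8  -6.5] tip deg -86.3 skew 0.05 len 48.7 wid 22.2 sd [ 35. 194.] z [20. 37. 46.] prof trunk->tip [18, 19, 21, 22, 22, 21, 20, 20, 19, 19, 19, 18, 17] 
area 1346 mu [595.    3.5] mid [581.6  15.6] tip deg 86.6 skew 0.15 len 180.0 wid 58.0 sd [  97. 3148.] z [ 4. 12. 17.] prof trunk->tip [55, 35, 6, 6, 5, 5, 5, 5, 6, 6, 6, 6, 6, 6, 5, 6, 6, 6, 6, 7, 7, 7, 7, 7, 6, 5, 5, 5, 5, 5, 5, 5, 6, 6, 6, 5, 5, 5, 5, 5, 5, 5, 6, 5, 5, 5] touch
[ 530.1 -175.5  195.2] [-3.141 -0.     1.66 ] [-0.39  0.32  1.5   0.    1.32 -0.47] 35.625
```

It stands on edge at x 521–541, y -32..18. I'll push its top over towards -x with closed fingers.

step_arm(
  series=[11, 44, -30, 0, 1, 11, 44, -30, 0, 1, 11, 44, -30, 0, 1, 11, 44, -30, 0, 1, 0, 0, -30, 0, 1, 0, 0, -16, 0, 1, 0, 0, 0, 0, 1, -8, 0, 0, 0, 1, -8, 0, 0, 0, 1, -8, 0, 0, 0, 1, -8, 0, 0, 0, 1, -8, 0, 0, 0, 1, -8, 0, 0, 0, 1, -5, 0, 0, 0, 1, 0, 0, 0, 0, 1, 0, 0, 60, 0, 0.4, 0, -50, 60, 0, 0.4, 0, -50, 40, 0, 0.4, 0, -50, 0, 0, 0.4],
)

```text
clock: 38.0
eef_pos: [522.5, -140.2, 179.8]
eef_rot: [3.136, 0.002, 1.661]
wrist_force: [0.1, -0.5, -0.9]
finger_gap: 36.8
finger_force: 0.0
```

```bash
python3 hm.py; python3 pose.py 520 -5 68
```

```text
[ 521.5 -144.8  177.9] 1.658
[303 278  19  17 192] [476. -34.  18.] [518.  12.  33.] [499.  -9.  24.] [array([502.2,  -8.9]), array([39.1, 49.2]), np.float64(52.4)]
area 1298 mu [499.1  -8.7] mid [500.2 -10.1] tip deg -56.6 skew 0.27 len 49.1 wid 37.4 sd [ 79. 151.] z [18. 24. 29.] prof trunk->tip [9, 17, 34, 37, 37, 36, 36, 28, 26, 26, 21, 14, 13, 4] 
[ 521.3 -142.2  176.9] [3.141e+00 1.000e-03 1.657e+00] [-0.33  0.3   1.58 -0.    1.27 -0.42] 38.1
```

Now it lies flat: tip at -57°, centre (500.1,-10.2), grip point (495.7,-3.5).

step_arm(
  series=[-8.6, 46.5, 0, 0.165, 0.25, -8.5, 46.1, 0, 0.165, 0.25, -8.5, 46.1, 0, 0.166, 0.25, 0, 0, -50, 0, 0.25, 0, 0, -50, 0, 0.25, 0, 0, -40, 0, 0.25, 0, 0, -20, 0, 0.25, 0, 0, 0, 0, 0.25],
  squeeze=15,
)

```text
clock: 39.1
eef_pos: [494.8, 0.8, 15.3]
eef_rot: [-3.139, -0.002, 2.157]
wrist_force: [-0.4, -0.2, -0.1]
finger_gap: 70.3
finger_force: 0.0
```

step_arm(
  series=[1, -4, -6, 0, 0.25, 0, 0, -2, 0, 0.25, 0, 0, 0, 0, 0.85, 0, 0, 0, 0, 0.85, 0, 0, 0, 0, 0.85, 0, 0, 0, 0, 0.85, 0, 0, 0, 0, 0.85, 0, 0, 0, 0, 0.85, 0, 0, 0, 0, 0.85],
)

```text
clock: 40.22
eef_pos: [496.8, -3.7, 8.6]
eef_rot: [3.142, 0.0, 2.157]
wrist_force: [-0.0, 1.2, 4.0]
finger_gap: 37.8
finger_force: 14.9
```

step_arm(
  series=[0, 0, 30, 0, 0.85, 0, 0, 40, 0, 0.85, 1.6, -37.4, 0, 0.159, 0.85, 1.6, -37.4, 0, 0.159, 0.85, 1.6, -37.4, 0, 0.159, 0.85, 1.6, -37.4, 0, 0.159, 0.85, 1.6, -37.4, 0, 0.159, 0.85, 1.7, -37.4, 0, 0.158, 0.85, 0, 0, 0, 0, 0.85, 0, 0, 0, 0, 0.85, 0, 0, -30, 0, 0.85],
)

```text
clock: 41.6
eef_pos: [507.6, -227.6, 49.9]
eef_rot: [-3.14, 0.003, 3.109]
wrist_force: [0.4, -0.5, -0.7]
finger_gap: 37.4
finger_force: 14.9
```

step_arm(
  series=[0, 0, -22, 0, 0.85, 0, 0, -14, 0, 0.85, 0, 0, -4, 0, 0.85, 0, 0, 0, 0, 0.85, 0, 0, 0, 0, 0.4, 0, 0, 0, 0, 0.4, 0, 0, 0, 0, 0.4, 0, 0, 25, 0, 0.4, 0, 0, 45, 0, 0, 0, 0, 50, 0, 0, 0, 0, 50, 0, 0, 0, 0, 50, 0, 0, 0, 0, 50, 0, 0, 0, 0, 45, 0, 0, 0, 0, 0, 0, 0],
)

```text
clock: 43.48
eef_pos: [507.0, -228.5, 327.0]
eef_rot: [-3.139, 0.005, 3.11]
wrist_force: [0.3, -0.1, -0.2]
finger_gap: 93.9
finger_force: 0.0
```

step_arm(
  series=[0, 45, 0, 0, 0, -1, 48, 0, 0, 0, -1, 48, 0, 0, 0, -1, 48, 0, 0, 0, -1, 48, 0, 0, 0, -1, 48, 0, 0, 0, -1, 48, 0, 0, 0, -1, 48, 0, 0, 0, 0, 48, 0, 0, 0, 0, 48, 0, 0, 0, 0, 0, 0, 0, 0, 0, 0, 0, 0, 0],
)

```text
clock: 44.98
eef_pos: [499.3, 248.4, 322.7]
eef_rot: [-3.141, -0.001, 3.11]
wrist_force: [0.2, -0.2, 0.4]
finger_gap: 93.9
finger_force: 0.0
```

```bash
python3 knob.py 500.5 250; python3 - <<'E'
from h import *
p,d=manip.camera("top")
cv2.imwrite("pics/s2.png",cv2.resize(p[225:310,370:480],(770,595),interpolation=cv2.INTER_CUBIC))
s=manip.read_state(); print(s['eef_pos'])
P=cloud("top",d); m=(P[...,0]>330)&(P[...,0]<445)&(P[...,1]>0)&(P[...,1]<140)&(P[...,2]>20)&(P[...,2]<75); print(m.sum(),P[m].mean(0))
E
```

```text
knob 210 500.5 251.1 ang -105.5
[499.53648145 247.84830206 323.26312174]
384 [352.35709902  78.86312535  41.12141583]
```

View pics/s2.png

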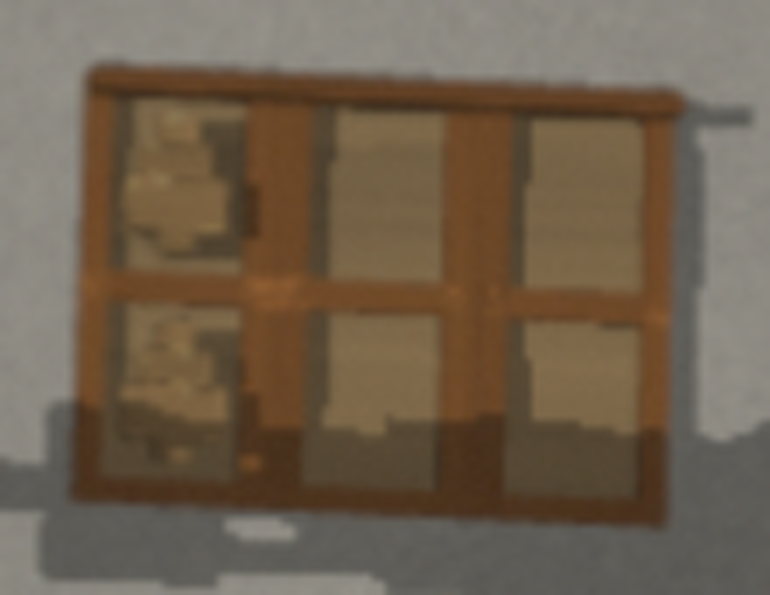

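Both trees lie in the left-hand compartments with their tips up to the rail. Third one: descend on the knob and grip.

step_arm(
  series=[1, 2.7, -40, 0, 0, 0, 0, -40, 0, 0, 0, 0, -20, 0, 0, 0, 0, -7, 0, 0, 0, 0, 0, 0, 0.9, 0, 0, 0, 0, 0.9, 0, 0, 0, 0, 0.9, 0, 0, 0, 0, 0.9, 0, 0, 0, 0, 0.9, 0, 0, 0, 0, 0.9, 0, 0, 0, 0, 0.9, 0, 0, 0, 0, 0.9, 0, 0, 0, 0, 0.9],
  squeeze=20,
)

```text
clock: 46.7
eef_pos: [500.3, 249.3, 216.5]
eef_rot: [-3.137, -0.001, 3.109]
wrist_force: [-3.0, -15.7, 3.5]
finger_gap: 21.4
finger_force: 20.0
```

step_arm(
  series=[-7.5, 2.5, 0, 0, 0.9, -7.2, 3.4, 0, 0, 0.9, -6.7, 4.3, 0, 0, 0.9, -6.1, 5, 0, 0, 0.9, -5.5, 5.8, 0, 0, 0.9, -4.7, 6.4, 0, 0, 0.9, -3.9, 6.9, 0, 0, 0.9, -3, 7.3, 0, 0, 0.9, -2.1, 7.6, 0, 0, 0.9, 0, 0, 0, 0, 0.9],
)

```text
clock: 47.95
eef_pos: [455.4, 301.2, 216.6]
eef_rot: [3.14, 0.004, 3.11]
wrist_force: [14.4, 4.2, -5.6]
finger_gap: 21.8
finger_force: 20.0
```

step_arm(
  series=[0, 0, 0, 0, 0.4, 0, 0, 0, 0, 0.4, 0, 0, 0, 0, 0.4, 0, 0, 0, 0, 0.4, 0, 0, 30, 0, 0.4, 0, 0, 40, 0, 0, 0, 0, 40, 0, 0, 0, 0, 0, 0, 0, 0, 0, 0, 0, 0],
)

```text
clock: 49.08
eef_pos: [453.5, 300.6, 325.5]
eef_rot: [-3.141, -0.001, 3.11]
wrist_force: [-0.3, -0.1, -0.4]
finger_gap: 92.0
finger_force: 0.0
```

```bash
python3 knob.py 454 298; python3 hm.py; python3 pose.py 525 17 68
```

```text
knob 232 453.4 303.0 ang -172.1
[453.5 300.6 325.2] 3.11
[314 253  20   9 154] [561. -65.  19.] [583. -15.  54.] [572. -38.  36.] [array([572.4, -40.3]), array([20.8, 50.1]), np.float64(2.0)]
area 826 mu [571.8 -31.6] mid [571.9 -31.6] tip deg 92.8 skew 0.01 len 39.2 wid 21.9 sd [ 36. 128.] z [20. 38. 46.] prof trunk->tip [19, 20, 20, 20, 21, 21, 20, 20, 20, 19, 0] touch
[453.5 300.6 325.3] [-3.141e+00 -2.000e-03  3.110e+00] [ 0.52  0.23  1.32 -0.    1.6  -1.02] 49.225
```

The third tree also stands on edge, at x 562–582, y -65..-15. I'll push it over towards -x.

step_arm(
  series=[18.3, -42.6, 0, 0, 1, 18.3, -42.6, 0, 0, 1, 18.3, -42.6, 0, 0, 1, 18.3, -42.6, 0, 0, 1, 18.3, -42.6, 0, 0, 1, 18.3, -42.6, 0, 0, 1, 18.3, -42.6, 0, 0, 1, 18.3, -42.6, 0, 0, 1, 0, 0, -55, 0, 1, 0, 0, -55, 0, 1, 0, 0, -55, 0, 1, 0, 0, -55, 0, 1, 0, 0, -45, 0, 1, 0, 0, -25, 0, 1, 0, 0, 0, 0, 1],
)

```text
clock: 51.1
eef_pos: [598.7, -39.9, 34.3]
eef_rot: [3.141, -0.004, 3.11]
wrist_force: [0.0, -0.8, 1.6]
finger_gap: 0.4
finger_force: 0.0
```

step_arm(
  series=[0, 0, -9, 0, 1, -8, 0, 0, 0, 1, -8, 0, 0, 0, 1, -8, 0, 0, 0, 1, -8, 0, 0, 0, 1, -8, 0, 0, 0, 1, -3, 0, 0, 0, 1, 0, 0, 0, 0, 1, 0, 0, 60, 0, 0.4, 0, -50, 50, 0, 0.4, 0, -50, 50, 0, 0.4, 0, -50, 0, 0, 0.4, 0, 0, 0, 0, 0.4, 0, 0, 0, 0, 0.4],
)

```text
clock: 52.85
eef_pos: [557.1, -178.0, 175.5]
eef_rot: [3.141, -0.001, 3.11]
wrist_force: [-0.1, 0.7, -0.9]
finger_gap: 55.3
finger_force: 0.0
```

```bash
python3 hm.py; python3 pose.py 535 -10 62
```

```text
[ 557.2 -177.5  175.6] 3.111
[313 263  20  15 186] [520. -63.  18.] [557. -13.  32.] [541. -37.  25.] [array([538.6, -38.2]), array([37.1, 49.7]), np.float64(0.0)]
area 1382 mu [539.7 -35.3] mid [540.5 -37.3] tip deg -69.3 skew 0.29 len 50.2 wid 39.5 sd [ 86. 156.] z [17. 24. 28.] prof trunk->tip [11, 16, 37, 39, 38, 38, 36, 34, 26, 25, 23, 14, 12, 8] 
[ 557.2 -177.4  175.7] [ 3.141 -0.     3.111] [-0.37  0.39  1.44  0.    1.3  -1.91] 52.95
```

Flat: tip -69°, grip point (537.5,-29.5).

step_arm(
  series=[-2.8, 21.1, 0, -0.168, 0.25, -2.8, 21.1, 0, -0.168, 0.25, -2.8, 21.1, 0, -0.168, 0.25, -2.8, 21.1, 0, -0.168, 0.25, -2.8, 21.1, 0, -0.168, 0.25, -2.8, 21.1, 0, -0.168, 0.25, -2.8, 21.1, 0, -0.171, 0.25, 0, 0, -50, 0, 0.25, 0, 0, -50, 0, 0.25, 0, 0, -40, 0, 0.25, 0, 0, -15, 0, 0.25, 0, 0, 0, 0, 0.25],
  squeeze=15,
)

```text
clock: 54.45
eef_pos: [537.5, -30.3, 21.0]
eef_rot: [-3.141, -0.0, 1.932]
wrist_force: [0.1, -1.1, 1.3]
finger_gap: 70.3
finger_force: 0.0
```

step_arm(
  series=[0, 1, -9, 0, 0.25, 0, 0, -4, 0, 0.25, 0, 0, 0, 0, 0.85, 0, 0, 0, 0, 0.85, 0, 0, 0, 0, 0.85, 0, 0, 0, 0, 0.85, 0, 0, 0, 0, 0.85, 0, 0, 0, 0, 0.85, 0, 0, 0, 0, 0.85],
)

```text
clock: 55.58
eef_pos: [537.6, -29.8, 8.1]
eef_rot: [3.141, 0.0, 1.931]
wrist_force: [-0.6, 0.0, 3.5]
finger_gap: 38.0
finger_force: 15.0
```

step_arm(
  series=[0, 0, 30, 0, 0.85, 0, 0, 40, 0, 0.85, 5.2, -44, 0, 0.147, 0.85, 5.2, -44, 0, 0.147, 0.85, 5.2, -44, 0, 0.147, 0.85, 5.2, -44, 0, 0.147, 0.85, 5.2, -44, 0, 0.147, 0.85, 5.2, -44, 0, 0.147, 0.85, 5.2, -44, 0, 0.147, 0.85, 5.4, -44, 0, 0.148, 0.85, 0, 0, 0, 0, 0.85, 0, 0, 0, 0, 0.85, 0, 0, -30, 0, 0.85, 0, 0, 0, 0, 0.85],
)

```text
clock: 57.32
eef_pos: [578.6, -379.8, 45.9]
eef_rot: [3.139, -0.003, 3.108]
wrist_force: [-0.9, 0.3, 0.2]
finger_gap: 37.8
finger_force: 15.0
```

step_arm(
  series=[1, -1, -20, 0, 0.85, 0, 0, -13, 0, 0.85, 0, 0, -5, 0, 0.85, 0, 0, 0, 0, 0.85, 0, 0, 0, 0, 0.4, 0, 0, 0, 0, 0.4, 0, 0, 0, 0, 0.4, 0, 0, 25, 0, 0.4, 0, 0, 45, 0, 0, 0, 0, 50, 0, 0, 0, 0, 50, 0, 0, 0, 0, 50, 0, 0, 0, 0, 50, 0, 0, 0, 0, 45, 0, 0, 0, 0, 0, 0, 0],
)

```text
clock: 59.2
eef_pos: [580.8, -383.1, 329.2]
eef_rot: [-3.138, 0.006, 3.108]
wrist_force: [0.1, -0.1, -0.6]
finger_gap: 93.4
finger_force: 0.0
```

step_arm(
  series=[-9, 48.8, 0, 0, 0, -9, 48.8, 0, 0, 0, -9, 48.8, 0, 0, 0, -9, 48.8, 0, 0, 0, -9, 48.8, 0, 0, 0, -9, 48.8, 0, 0, 0, -9, 48.8, 0, 0, 0, -9, 48.8, 0, 0, 0, -9, 48.8, 0, 0, 0, -9, 48.8, 0, 0, 0, -9, 48.8, 0, 0, 0, -9, 48.8, 0, 0, 0, -9, 48.8, 0, 0, 0, -9, 48.8, 0, 0, 0, 0, 0, 0, 0, 0, 0, 0, 0, 0, 0],
)

```text
clock: 61.2
eef_pos: [454.2, 300.0, 324.1]
eef_rot: [-3.141, -0.001, 3.108]
wrist_force: [0.2, -0.1, 0.5]
finger_gap: 94.0
finger_force: 0.0
```

```bash
cat > tray.py <<'E'
from h import *
p,d=manip.camera("top"); P=cloud("top",d)
m=(P[...,2]>18)&(P[...,2]<34)&(P[...,0]>460)&(P[...,0]<620)&(P[...,1]<-195)&(P[...,1]>-415)
n,l,st,c=cv2.connectedComponentsWithStats(m.astype(np.uint8))
for k in range(1,n):
    if st[k,4]>60: q=P[l==k]; print("tree",q.mean(0).round(1),st[k,4])
m=(P[...,0]>330)&(P[...,0]<445)&(P[...,1]>0)&(P[...,1]<140)&(P[...,2]>20)&(P[...,2]<75)
n,l,st,c=cv2.connectedComponentsWithStats(m.astype(np.uint8))
for k in range(1,n):
    if st[k,4]>60: q=P[l==k]; print("stop",q.mean(0).round(1),st[k],q.min(0).round(),q.max(0).round())
print(manip.read_state()['eef_pos'].round(1))
E
python3 knob.py 453.4 302.5; python3 tray.py
```

```text
knob 232 453.5 303.0 ang -172.2
tree [ 591.  -226.4   24.1] 188
tree [ 587.5 -381.3   23.9] 194
tree [ 512.3 -226.    24.5] 198
stop [352.2  78.7  41.2] [265 333  23  19 373] [330.  52.  20.] [374. 108.  65.]
[454.6 299.4 324.7]
```

All three trees are well centred. The stop has been nudged a bit and I'll measure it later. Last tree:

step_arm(
  series=[-1, 3, -40, 0, 0, 0, 0, -40, 0, 0, 0, 0, -20, 0, 0, 0, 0, -8, 0, 0, 0, 0, 0, 0, 0.9, 0, 0, 0, 0, 0.9, 0, 0, 0, 0, 0.9, 0, 0, 0, 0, 0.9, 0, 0, 0, 0, 0.9, 0, 0, 0, 0, 0.9, 0, 0, 0, 0, 0.9, 0, 0, 0, 0, 0.9, 0, 0, 0, 0, 0.9],
  squeeze=20,
)

```text
clock: 62.92
eef_pos: [453.3, 303.3, 216.9]
eef_rot: [-3.141, -0.0, 3.108]
wrist_force: [-0.5, -2.3, -0.1]
finger_gap: 21.6
finger_force: 20.0
```

step_arm(
  series=[-0.6, 9, 0, 0, 0.9, 0.6, 9, 0, 0, 0.9, 1.9, 8.9, 0, 0, 0.9, 3.1, 8.5, 0, 0, 0.9, 4.3, 8, 0, 0, 0.9, 5.3, 7.3, 0, 0, 0.9, 6.3, 6.5, 0, 0, 0.9, 7.1, 5.6, 0, 0, 0.9, 6.9, 4, 0, 0, 0.9, 0, 0, 0, 0, 0.9],
)

```text
clock: 64.18
eef_pos: [489.3, 369.7, 216.9]
eef_rot: [-3.141, 0.001, 3.107]
wrist_force: [5.0, -6.0, -0.4]
finger_gap: 21.7
finger_force: 20.0
```

step_arm(
  series=[0, 0, 0, 0, 0.4, 0, 0, 0, 0, 0.4, 0, 0, 0, 0, 0.4, 0, 0, 0, 0, 0.4, 0, 0, 30, 0, 0.4, 0, 0, 40, 0, 0, 0, 0, 40, 0, 0, 0, 0, 0, 0, 0, 0, 0, 0, 0, 0],
)

```text
clock: 65.3
eef_pos: [488.1, 370.2, 326.0]
eef_rot: [-3.141, -0.001, 3.108]
wrist_force: [0.6, 0.5, -1.0]
finger_gap: 91.8
finger_force: 0.0
```

```bash
python3 hm.py; python3 pose.py 525 17 68; python3 tray.py
```

```text
[488.  370.2 325.6] 3.108
[277 272  15  20 187] [482.  43.  18.] [532.  80.  33.] [506.  63.  25.] [array([507.5,  61.8]), array([50. , 36.8]), np.float64(0.2)]
area 1383 mu [505.  64.] mid [507.   64.5] tip deg 8.3 skew 0.28 len 49.5 wid 39.4 sd [ 89. 152.] z [16. 24. 29.] prof trunk->tip [12, 30, 38, 38, 37, 37, 37, 33, 26, 25, 23, 13, 12, 0] 
[488.  370.1 325.6] [-3.140e+00 -2.000e-03  3.108e+00] [ 0.59  0.39  1.11  0.    1.64 -0.95] 65.4
tree [ 590.9 -226.7   24.2] 184
tree [ 587.4 -381.1   24.1] 205
tree [ 512.5 -225.8   24.2] 194
stop [352.4  78.7  41.6] [265 333  23  19 383] [330.  52.  20.] [374. 108.  66.]
[488.  370.2 325.7]
```

The fourth tree is flat: tip at +8°, grip point (498.9,63.1).

step_arm(
  series=[1.5, -43.9, 0, 0.089, 0.36, 1.5, -43.9, 0, 0.089, 0.36, 1.6, -43.9, 0, 0, 0.36, 1.6, -43.9, 0, 0, 0.36, 1.6, -43.9, 0, 0, 0.36, 1.6, -43.9, 0, 0, 0.36, 1.5, -43.7, 0, 0, 0.36, 0, 0, 0, 0, 0.36, 0, 0, -50, 0, 0.36, 0, 0, -50, 0, 0.36, 0, 0, -50, 0, 0.36, 0, 0, -50, 0, 0.36, 0, 0, -50, 0, 0.36, 0, 0, -40, 0, 0.36, 0, 0, -15, 0, 0.36, 0, 0, 0, 0, 0.36],
  squeeze=15,
)

```text
clock: 67.45
eef_pos: [499.0, 63.6, 21.8]
eef_rot: [3.141, -0.001, -2.997]
wrist_force: [0.8, -0.2, -0.3]
finger_gap: 60.3
finger_force: 0.0
```

step_arm(
  series=[0, 0, -9, 0, 0.36, 0, 0, -4.5, 0, 0.36, 0, 0, 0, 0, 0.85, 0, 0, 0, 0, 0.85, 0, 0, 0, 0, 0.85, 0, 0, 0, 0, 0.85, 0, 0, 0, 0, 0.85, 0, 0, 0, 0, 0.85],
)

```text
clock: 68.45
eef_pos: [499.3, 63.2, 8.7]
eef_rot: [-3.142, 0.001, -2.997]
wrist_force: [-0.6, -0.4, 5.7]
finger_gap: 37.6
finger_force: 15.0
```

step_arm(
  series=[0, 0, 30, 0, 0.85, 0, 0, 45, 0, 0.85, 0.2, -49.1, 0, -0.09, 0.85, 0.2, -49.1, 0, -0.09, 0.85, 0.2, -49.1, 0, 0, 0.85, 0.2, -49.1, 0, 0, 0.85, 0.2, -49.1, 0, 0, 0.85, 0.2, -49.1, 0, 0, 0.85, 0.2, -49.1, 0, 0, 0.85, 0.2, -49.1, 0, 0, 0.85, 0.2, -49.1, 0, 0, 0.85, 0, 0, 0, 0, 0.85, 0, 0, -30, 0, 0.85, 0, 0, 0, 0, 0.85],
)

```text
clock: 70.2
eef_pos: [500.0, -377.1, 51.3]
eef_rot: [3.139, -0.004, 3.106]
wrist_force: [0.7, 0.3, -0.6]
finger_gap: 38.0
finger_force: 15.0
```

step_arm(
  series=[1, -1, -22, 0, 0.85, 0, 0, -14, 0, 0.85, 0, 0, -6, 0, 0.85, 0, 0, 0, 0, 0.85, 0, 0, 0, 0, 0.4, 0, 0, 0, 0, 0.4, 0, 0, 0, 0, 0.4, 0, 0, 25, 0, 0.4, 0, 0, 45, 0, 0, 0, 0, 50, 0, 0, 0, 0, 50, 0, 0, 0, 40, 0, 0, 0, 0, 50, 0, 0, 0, 0, 50, 0, 0, 0, 0, 50, 0, 0, 0, 0, 50, 0, 0, 0, 0, 0, 0, 0, 0],
)

```text
clock: 72.32
eef_pos: [502.0, -137.3, 181.9]
eef_rot: [3.142, 0.001, 3.109]
wrist_force: [0.2, -0.3, -1.1]
finger_gap: 94.0
finger_force: 0.0
```

```bash
python3 tray.py; python3 - <<'E'
from h import *
p,d=manip.camera("top"); P=cloud("top",d)
for z0,z1 in((50,75),(22,40)):
    m=(P[...,2]>z0)&(P[...,2]<z1)&(P[...,0]>290)&(P[...,0]<445)&(P[...,1]>10)&(P[...,1]<150)
    n,l,st,c=cv2.connectedComponentsWithStats(m.astype(np.uint8)); k=1+st[1:,4].argmax(); q=P[l==k]
    print(z0,q.mean(0).round(1),cv2.minAreaRect(q[:,:2].astype(np.float32)),len(q))
cv2.imwrite("pics/e1.png",cv2.resize(p[220:375,250:480],(800,539),interpolation=cv2.INTER_CUBIC))
E
```

```text
tree [ 591.3 -227.    23.8] 185
tree [ 587.3 -381.1   23.7] 198
tree [ 509.1 -378.3   24. ] 198
stop [352.2  78.8  41.4] [265 333  23  19 378] [330.  52.  20.] [374. 108.  65.]
[ 502.1 -138.8  181.8]
50 [343.3  78.8  57.8] ((342.3646545410156, 78.92601013183594), (30.730226516723633, 38.084991455078125), 0.3433132767677307) 190
22 [343.3  79.9  26.8] ((343.1293029785156, 79.90214538574219), (62.08997344970703, 56.58921813964844), 0.47322988510131836) 319
```

View pics/e1.png

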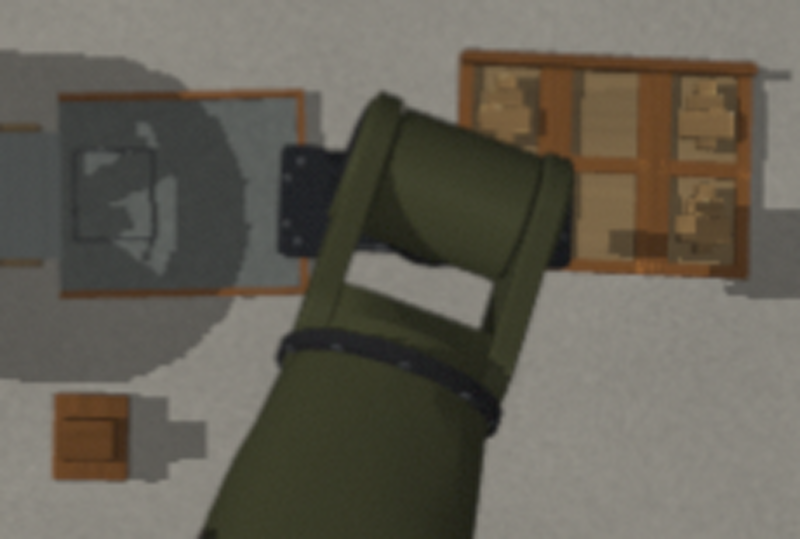

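All four trees are in, tips to the rail. The last one was checked by depth, and the third from the left is hidden by the arm but unchanged. The stop stands upright at (343,79), so I'll fetch it.

step_arm(
  series=[-17.7, 24.2, 0, -0.17, 0, -17.7, 24.2, 0, -0.17, 0, -17.7, 24.2, 0, -0.17, 0, -17.7, 24.2, 0, -0.17, 0, -17.7, 24.2, 0, -0.17, 0, -17.7, 24.2, 0, -0.17, 0, -17.7, 24.2, 0, -0.17, 0, -17.7, 24.2, 0, -0.17, 0, -17.4, 24.2, 0, -0.17, 0, 0, 0, 0, 0, 0, 0, 0, -50, 0, 0, 0, 0, -50, 0, 0, 0, 0, -30, 0, 0, 0, 0, 0, 0, 0],
  squeeze=25,
)

```text
clock: 74.18
eef_pos: [342.5, 77.0, 50.2]
eef_rot: [-3.138, 0.001, 1.577]
wrist_force: [0.1, -1.0, -0.1]
finger_gap: 94.0
finger_force: 0.0
```

step_arm(
  series=[0.5, 2, -14, 0, 0, 0, 0, -8, 0, 0, 0, 0, 0, 0, 0.9, 0, 0, 0, 0, 0.9, 0, 0, 0, 0, 0.9, 0, 0, 0, 0, 0.9, 0, 0, 0, 0, 0.9, 0, 0, 0, 0, 0.9, 0, 0, 0, 0, 0.9, 0, 0, 0, 0, 0.9, 0, 0, 0, 0, 0.9],
)

```text
clock: 75.55
eef_pos: [343.4, 80.1, 29.4]
eef_rot: [-3.142, -0.0, 1.576]
wrist_force: [-0.4, 0.1, 0.4]
finger_gap: 30.0
finger_force: 25.0
```

step_arm(
  series=[0, 0, 25, 0, 0.9, 0, 0, 30, 0, 0.9, 36, -2.6, 0, 0.013, 0.9, 36, -2.6, 0, 0.013, 0.9, 36, -2.6, 0, 0, 0.9, 36, -2.6, 0, 0, 0.9, 35.8, -2.6, 0, 0, 0.9, 0, 0, 0, 0, 0.9, 0, 0, -25, 0, 0.9, 0, 0, -18, 0, 0.9, 0, 0, -6, 0, 0.9, 0, 0, 0, 0, 0.9, 0, 0, 0, 0, 0.9],
)

```text
clock: 77.18
eef_pos: [523.5, 67.1, 36.2]
eef_rot: [3.14, -0.0, 1.602]
wrist_force: [-0.3, -0.3, -1.4]
finger_gap: 30.0
finger_force: 25.0
```

step_arm(
  series=[0, 0, -2.5, 0, 0.9, 0, 0, 0, 0, 0.9, 0, 0, 0, 0, 0.6, 0, 0, 0, 0, 0.4, 0, 0, 0, 0, 0.2, 0, 0, 0, 0, 0, 0, 0, 0, 0, 0, 0, 0, 0, 0, 0, 0, 0, 30, 0, 0, 0, 0, 50, 0, 0, 0, 0, 60, 0, 0, -50, 0, 50, 0, 0, -50, -20, 0, 0, 0, -40, -40, 0, 0, 0, -40, -40, 0, 0, 0, 0, 0, 0, 0, 0, 0, 0, 0, 0, 0],
)

```text
clock: 79.3
eef_pos: [349.5, -32.8, 217.4]
eef_rot: [3.141, 0.0, 1.601]
wrist_force: [-0.6, -0.1, -0.1]
finger_gap: 94.0
finger_force: 0.0
```

```bash
python3 - <<'E'
from h import *
p,d=manip.camera("top"); P=cloud("top",d)
for z0,z1 in((50,75),(22,40)):
    m=(P[...,2]>z0)&(P[...,2]<z1)&(abs(P[...,0]-523)<50)&(abs(P[...,1]-67)<35)
    n,l,st,c=cv2.connectedComponentsWithStats(m.astype(np.uint8)); k=1+st[1:,4].argmax(); q=P[l==k]
    print(z0,q.mean(0).round(1),cv2.minAreaRect(q[:,:2].astype(np.float32)),len(q))
m=(P[...,2]>18)&(P[...,2]<34)&(P[...,0]>460)&(P[...,0]<612)&(P[...,1]<-195)&(P[...,1]>-415)
n,l,st,c=cv2.connectedComponentsWithStats(m.astype(np.uint8))
for k in range(1,n):
    if st[k,4]>60: q=P[l==k]; print("tree",q.mean(0).round(1),st[k,4])
cv2.imwrite("pics/e2.png",p); s=manip.read_state(); print(s['eef_pos'],s['clock'])
E
```

```text
50 [523.2  66.7  62.2] ((523.4501953125, 66.86531829833984), (28.560161590576172, 38.848487854003906), 1.0345596075057983) 189
22 [522.   65.5  30.3] ((524.0264892578125, 66.30618286132812), (63.121726989746094, 55.123355865478516), 1.4574172496795654) 325
tree [ 588.5 -226.4   24.4] 171
tree [ 586.8 -380.7   24.1] 199
tree [ 511.8 -225.8   24.2] 195
tree [ 508.5 -378.2   24.3] 200
[349.61672801 -32.5222912  217.18991256] 79.35
```

```bash
python3 -c "
from cell import manip
print(manip.sign_off())"
```

```text
the job is handed in; nothing more can be done
None
```

The job is handed in: all four trees lie flat in their own compartments with tips to the high rail, and the stop stands upright in its outline. The final camera check, at 79 s of the 210 s allowed, confirmed the positions, but the hand-in returned no verdict.

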